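# Tip the ram out of a trunnion cylinder and lay it in the V rests

### The job

Slide the empty low-fronted picking bin up, square to the cylinder, so that its low front lip stands right under the barrel's open mouth, then tip the barrel mouth-down until the ram slides part-way out against the bin's back wall. Swing the barrel back level into its saddle with the ram still sticking out, take the ram by its exposed end, draw it straight out and lay it gently in the two V rests, about centred along them. Do not let the ram drop or come down on the bare plate, and leave the bin standing on the table, the barrel level and the other things where they are.

Things in the scene. Friction and masses are not known exactly. Their poses are not given: they have to be found in the camera images.
- stand: fixed stand of a hydraulic cylinder. Origin on the table under the swing axis, which is 100 mm up; z up, x level towards the barrel's mouth, y along the swing axis. Base plate 185 x 140 x 12 mm, from x = -140 to +45 mm. Pillow blocks at y = +-55 mm, 20 mm thick, up to 60 mm long (x), tops at 121 mm (125 at the grease nipples). Saddle at x = -95 mm carries the closed heel when level
- barrel (a joint): swing of the barrel, rad: 0 = level, heel in its saddle (as found, cannot go below); grows as the mouth goes down, hard stop at 0.38. Stiff (0.8 N m friction): stays where it is left, with or without the ram; 10 to 20 N pushed straight down on its top, 70 mm ahead of the axis or 100 mm behind it, moves it
- barrel_mouth (a point): centre of the open mouth of the barrel, 85 mm from the swing axis; x points out of the barrel along its axis, y along the swing axis. The barrel is a dark steel tube, outside diameter 50 mm, bore 32 mm, its closed heel 125 mm behind the swing axis (bottom of the bore 115 mm behind); at the swing axis a block 34 mm long (x), 62 mm square clasps it
- barrel_heel_top (a point): point on the top of the barrel's outside 105 mm behind the swing axis (20 mm from the closed end), 25 mm above the barrel's axis
- ram: the ram: bright chromed round bar, diameter 28 mm, 180 mm long, 0.3 to 0.5 kg, loose in the barrel with about 2 mm play all round; nose tapers to 18 mm over its last 6 mm. Origin at its middle, x along it to the nose. It starts wholly inside, nose 5 to 20 mm back from the mouth, out of reach; oily, it slides once the barrel is tipped more than about 0.16 to 0.24 rad
- ram_nose (a point): centre of the ram's nose face, 90 mm from its middle
- ram_tail (a point): centre of the ram's tail face, 90 mm from its middle the other way
- bin: loose empty blue picking bin, 110 mm (x) by 120 mm (y), 0.4 to 0.75 kg, floor 5 mm. Origin under its centre, z up; -x is the low open front with a lip 25 mm high, +x the back wall, 65 mm high, 5 mm thick, outer face 55 mm from the centre. Sides 4 mm thick, 65 mm high, cut down to 28 mm in front. It slides on the table. To catch the ram its x runs the same way as the stand's x
- bin_lip (a point): middle of the top outer edge of the bin's low front lip, 55 mm from the bin's centre, 25 mm up
- rests: fixed pair of black V rests on one steel base 160 x 80 x 10 mm. Origin on the table under its centre; x along the line of the two Vs, which stand at x = -55 and +55 mm, each 14 mm thick, 90 degrees wide, arms about 60 mm across and up to 72 mm high, vertex 42 mm above the table; free space between them
- rests_seat (a point): where the middle of the ram lies when it rests in both Vs: 61.8 mm above the table; x along the Vs' line
- gland_nut: steel ring nut with a hexagonal outside, 72 mm across, 26 mm high, lying flat; origin under its centre. Bystander, loose
- wrench: steel spanner, 200 mm long, lying flat; origin under its middle, x along it. Bystander, loose
- gauge: round pressure gauge, 66 mm across, lying face up, 30 mm high; origin under the dial's centre. Bystander, loose
- elbow: steel elbow fitting with two hexagon nuts, legs 55 mm, 40 mm high; origin under its corner. Bystander, loose
- check_valve: steel inline check valve, 116 mm long, 34 mm square body, lying flat; origin under its middle. Bystander, loose
- spray_can: white spray can, 64 mm across, 170 mm tall, upright; origin under its centre. Bystander, loose
- screwdriver: screwdriver, 200 mm long, lying flat; origin under its middle. Bystander, loose
Mind the look-alikes: they are no part of the job. What is shaped like the rests but orange or yellow is not meant.

How it is judged:
On the way, in this order (a step that is already met when the one before it is completed fails the run):
1. the bin stands on the table with its lip under the barrel's mouth (within 25 mm along the barrel, 25 mm sideways) and square to it within 0.2 rad (x of bin_lip in the frame of stand between 0.06 and 0.11 m and y of bin_lip in the frame of stand between -0.025 and 0.025 m and angle between the x axis of bin and the x axis of stand, either way round below 0.2 rad and x of bin in the frame of stand above 0.1 m and height (world z) of bin below 0.01 m), for 0.2 s.
2. the barrel is tipped mouth-down and the ram has slid at least 50 mm out of the mouth, its tail still at least 15 mm inside (value of joint barrel above 0.15 rad and x of ram_nose in the frame of barrel_mouth above 0.05 m and x of ram_tail in the frame of barrel_mouth below -0.015 m), for 0.2 s.
3. the barrel is back level (within 0.06 rad) with the ram still sticking out at least 50 mm, its tail still in the barrel (value of joint barrel below 0.06 rad and x of ram_nose in the frame of barrel_mouth above 0.05 m and x of ram_tail in the frame of barrel_mouth below -0.005 m), for 0.1 s.
At the end, for the whole second after the job is handed in: the ram lies at rest in both V rests, either way round, its middle within 35 mm of the rests' middle along them, within 8 mm sideways and 6 mm in height of its seat, in line within 0.08 rad; the barrel is level within 0.06 rad; the bin stands flat on the table (x of ram in the frame of rests_seat between -0.035 and 0.035 m and y of ram in the frame of rests_seat between -0.008 and 0.008 m and z of ram in the frame of rests_seat between -0.006 and 0.006 m and angle between the x axis of ram and the x axis of rests, either way round below 0.08 rad and linear speed of ram below 0.02 m/s and value of joint barrel below 0.06 rad and height (world z) of bin below 0.01 m and angle between bin's own z axis and vertical below 0.1 rad); the robot touches nothing.
It fails at once if the ram comes down on the bare plate (an end face below 12 mm or its middle below 16.5 mm; in the bin it always stays higher) (height (world z) of any of ram_nose, ram_tail below 0.012 m or height (world z) of ram below 0.0165 m).
It fails at once if the ram is dropped or thrown (faster than 1 m/s) (linear speed of ram above 1 m/s).
It fails at once if another thing is moved more than 40 mm (distance of any of gland_nut, wrench, gauge, elbow, check_valve, spray_can, screwdriver from where it was at the start of the episode above 0.04 m).
It also fails if it takes over 64 s, if anything falls off the work surface, if the arm or the gripper's body presses on something with over 40 N, if the wrist force passes 120 N, or if a joint passes its speed limit or range.

### The arm

A 7-joint arm with a two-finger parallel gripper is mounted at the origin on the work surface. World frame = base frame: x ahead of the robot, y to its left, z up, the work surface at z = 0. Lengths are in m, angles in rad, forces in N, time in s.
With the tool pointing down it reaches from about 0.425 to 0.925 m from the base axis. Payload 6.8 kg.
Tool frame: the origin (TCP) lies at the very end of the fingers, on their centre line; the grasp point (between the pads) lies 19 mm behind it (hold_point_z is the distance from the TCP to the grasp point, in m); z points along the fingers, y is the direction in which the jaws open and shut (so a half turn about z gives the same grasp; the last joint's range is limited). The gripper opens to 85 mm and grips with 20 to 120 N. Pads are 22 mm wide; open, the fingers measure 114 mm over their backs; the gripper's body (76 mm by 85 mm) begins 54 mm behind the grasp point. The pads swing forward as they close: fully open they stand 13 mm farther back than shut.
Start: joints at [1.123, 0.477, 0.022, 1.555, -0.011, 1.109, -0.083], TCP at [0.225, -0.636, 0.231] pointing down, gripper open.
Joint ranges: [-2.96, 2.96], [-0.34, 2.1], [-1.41, 1.46], [0.24, 2.44], [-1.37, 4.51], [0.17, 1.92], [-2.96, 2.96]. Speed limits (rad/s): [2.39, 2.39, 3.14, 3.14, 3.14, 3.14, 3.14].

### API

Orientations are given as a unit quaternion [w, x, y, z].
In Python, from station import get_obs, read_camera, calibration, hand_in, regions_of, hold_point_z gives the robot as it stands.
- The arm moves only by the tool send_rows, never from a script. Its argument "motion" is text: rows parted by semicolons, each of 7 numbers parted by spaces: the shift along the world's x, y, z in cm, then the turn, a rotation vector about the world's x, y, z in degrees, then the closure, from 0 (fully open) to 1 (shut). In form: dx dy dz rx ry rz fingers; .... A call has 1 to 20 rows; each row shifts and turns the pose as measured when the row begins; what a row does not reach is not made up. A row lasts 1/12 s, in which the tool goes at most 41.7 mm and 7.16 degrees, less where a joint would pass 70% of its speed; a pose out of reach is approached as far as the arm can. A call is refused whole if a number of a shift passes 4.17 or a number of a turn 7.16, either way. A call with a gripper value outside its range is refused whole. The fingers move at their own pace and stop on an object; "newtons" is the grip in N (left out, the last holds). Time passes only in rows, so rows that do not move let the fingers close. It gives the time, the measured TCP pose, the force and the opening at its end, in the units of the state.
- get_obs(): the state, without advancing time (a new reading comes with each control period).
- read_camera(name): name is "scene" or "side" or "wrist"; returns the picture (480x640x3 uint8, red, green, blue); there is no depth.
- calibration(name): a dict with "mtx" (3x3 intrinsics, pixels), "R" (3x3) and "t" (3): a world point X has camera coordinates R X + t; the wrist camera has in their place "hand_eye" (4x4, takes a point from camera to tool coordinates, whose origin is the TCP and whose axes are the flange's). Camera axes: x right, y down, z forward; pixel columns grow to the right and rows downward; lengths in m; the calibration is good to about 2 mm. A picture is of the moment at which its call begins: read the wrist's pose just before it. calibration takes no time and is no camera call.
- hand_in(): hands the job in, once; it reports no verdict.
Trained networks look in the newest picture that a camera, given by its name, has taken for a name from the list of things; names that differ only in an ending like _2 or _b are one class to them, and where a whole thing is asked for, a point or a joint stands for the part that bears it (a point fixed in the world has none). Each returns a list of dicts, best first, with "conf" (0 to 1); they miss things now and then, are a little off and sometimes report something else, mostly with a low value. They report only what shows in the picture. A call takes as long as a camera call. They do not tell look-alikes from the thing itself.
- regions_of(thing, camera): "region" (480x640 bool, what is visible of it) and "point" ([column, row] in pixels, amid what is visible of it).
The state is a dict: "t": time; "q": joint angles; "joint_vel": joint speeds; "joint_torque": joint torques, N m; "eef_pos": TCP position; "tool_rot": TCP orientation; "contact_force": force on the tool from outside, world axes, zero at the start; "torque": the same for the moment, N m; "gripper_width": opening from 0.0 (shut) to 1.0 (fully open).
Only numpy, scipy, OpenCV 4.12 (cv2) and the standard library are available. Lean on these libraries where they do the work, as an engineer would, in place of code of your own. Each camera call takes 0.05 s, during which the arm holds its last target.

## Working session

There is one attempt and no reset: what is moved stays moved. The work goes in short steps, Python scripts to look and compute and a tool call to move; the robot and the scene stay as the last step left them, time stands still between calls to the robot, and variables do not carry over. Pictures are saved under pics/ and viewed, and the job is handed in when it is done.

Besides the shell and the picture viewer there is one more tool, called after "Request:" as a command line: name --argument value ..., lists and objects as JSON in quotes. send_rows: Moves the arm, as the interface text tells. Its arguments: {"type":"object","properties":{"motion":{"type":"string"},"newtons":{"type":"number"}},"required":["motion"]}

```bash
ls; mkdir -p pics; python3 - <<'E'
from station import *
import cv2,numpy as np
print(get_obs())
for n in ["scene","side","wrist"]:
    im=read_camera(n); cv2.imwrite(f"pics/a_{n}.png",im[:,:,::-1])
    c=calibration(n); print(n,{k:np.round(np.array(v),4).tolist() for k,v in c.items()})
print(hold_point_z)
E
```

```text
pics
{'t': 0.0, 'q': array([ 1.12290175,  0.47783197,  0.02234423,  1.5564743 , -0.01150985,
        1.10928653, -0.0831106 ]), 'joint_vel': array([-0.00050842,  0.00070074,  0.00156515,  0.00128104, -0.00147709,
        0.0004764 , -0.00068286]), 'joint_torque': array([-2.35485422e-04, -5.96464634e+01,  1.60795894e+00, -2.81197482e+01,
        1.24541923e-02,  9.36855358e-03, -8.62024223e-06]), 'eef_pos': array([ 0.22475714, -0.63584271,  0.23029479]), 'tool_rot': array([-9.08821444e-04,  9.85601506e-01,  1.69082214e-01, -2.23816390e-04]), 'contact_force': array([ 0.24679737, -0.18875706, -0.27819663]), 'torque': array([0.01984655, 0.01618654, 0.01811234]), 'gripper_width': 1.0018410365983355}
scene {'mtx': [[484.273, 0.0, 306.3527], [0.0, 484.273, 243.5667], [0.0, 0.0, 1.0]], 'R': [[0.7929, 0.6093, -0.012], [0.4884, -0.6471, -0.5854], [-0.3644, 0.4583, -0.8107]], 't': [-0.4102, -0.2001, 1.3566]}
side {'mtx': [[618.8408, 0.0, 331.1107], [0.0, 618.8408, 249.4647], [0.0, 0.0, 1.0]], 'R': [[-0.8747, -0.4843, 0.0155], [-0.3233, 0.5593, -0.7633], [0.361, -0.6727, -0.6458]], 't': [0.4726, 0.2475, 1.376]}
wrist {'mtx': [[343.1319, 0.0, 317.6923], [0.0, 343.1319, 241.7457], [0.0, 0.0, 1.0]], 'hand_eye': [[0.0012, -0.9572, -0.2896, 0.0736], [1.0, 0.0009, 0.0011, 0.0008], [-0.0008, -0.2896, 0.9572, -0.1419], [0.0, 0.0, 0.0, 1.0]]}
0.0187
```

View pics/a_scene.png

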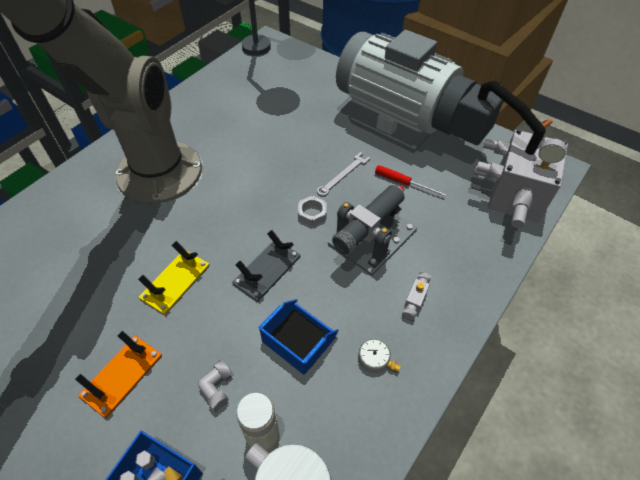

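View pics/a_side.png

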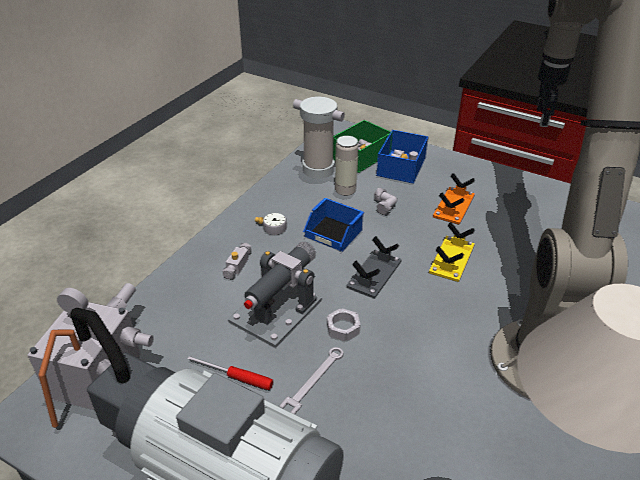

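View pics/a_wrist.png

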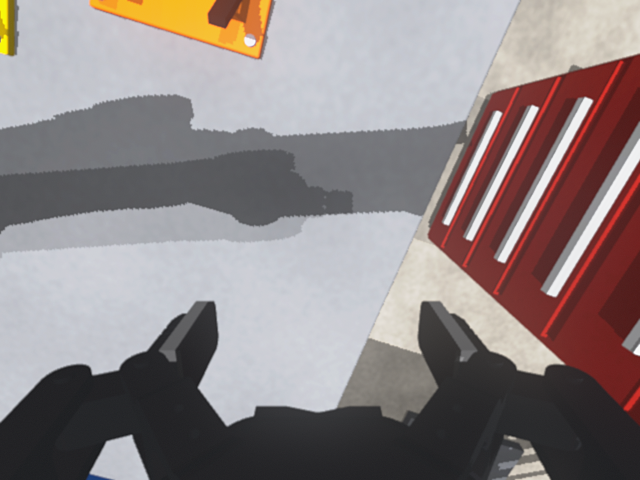

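```bash
cat > h.py <<'E'
from station import *
import cv2,numpy as np
from scipy.spatial.transform import Rotation as Ro
def cam(n,obs=None):
    c=calibration(n); K=np.array(c["mtx"])
    if n!="wrist": return K,np.array(c["R"]),np.array(c["t"]).ravel()
    o=obs or get_obs(); q=o["tool_rot"]; R=Ro.from_quat([q[1],q[2],q[3],q[0]]).as_matrix()
    H=np.array(c["hand_eye"]); T=np.eye(4);T[:3,:3]=R;T[:3,3]=o["eef_pos"]; M=np.linalg.inv(T@H)
    return K,M[:3,:3],M[:3,3]
def proj(C,X):
    K,R,t=C; p=(np.atleast_2d(X)@R.T+t)@K.T; return p[:,:2]/p[:,2:]
def onz(C,uv,z):
    K,R,t=C; uv=np.atleast_2d(uv); d=np.c_[uv,np.ones(len(uv))]@np.linalg.inv(K).T@R; o=-R.T@t
    return o+d*((z-o[2])/d[:,2])[:,None]
def tri(Cs,uvs):
    A=[]
    for (K,R,t),u in zip(Cs,uvs):
        P=K@np.c_[R,t]; A+= [u[0]*P[2]-P[0],u[1]*P[2]-P[1]]
    v=np.linalg.svd(np.array(A))[2][-1]; return v[:3]/v[3]
E
python3 - <<'E'
from h import *
for n in ["scene","side"]:
    read_camera(n); im=read_camera(n)[:,:,::-1].copy()
    C=cam(n)
    for th in ["stand","barrel","bin","rests","gland_nut","wrench","gauge","elbow","check_valve","spray_can","screwdriver"]:
        for r in regions_of(th,n)[:4]:
            p=r["point"]; print(n,th,round(r["conf"],2),np.round(p),r["region"].sum(),np.round(onz(C,p,0.02)[0],3))
    for nm,(x0,y0) in {"A":(220,160) if n=="scene" else (200,170)}.items():
        cr=im[y0:y0+220,x0:x0+240]; cv2.imwrite(f"pics/b_{n}.png",cv2.resize(cr,None,fx=3.2,fy=2.7*1.0,interpolation=cv2.INTER_CUBIC))
E
```

```text
scene barrel 0.97 [368. 219.] 2018 [0.565 0.195 0.02 ]
scene bin 0.92 [296. 339.] 3301 [ 0.622 -0.174  0.02 ]
scene rests 0.89 [266. 266.] 2116 [ 0.452 -0.069  0.02 ]
scene rests 0.83 [122. 375.] 3206 [ 0.388 -0.451  0.02 ]
scene rests 0.75 [174. 282.] 2324 [ 0.308 -0.231  0.02 ]
scene rests 0.73 [376. 359.] 907 [ 0.783 -0.107  0.02 ]
scene gland_nut 0.97 [310. 205.] 585 [0.42  0.145 0.02 ]
scene wrench 0.85 [335. 176.] 395 [0.411 0.264 0.02 ]
scene gauge 0.67 [377. 356.] 952 [ 0.781 -0.1    0.02 ]
scene elbow 0.85 [215. 385.] 988 [ 0.553 -0.35   0.02 ]
scene elbow 0.43 [316. 214.] 554 [0.451 0.129 0.02 ]
scene check_valve 0.65 [418. 297.] 729 [0.778 0.073 0.02 ]
scene spray_can 0.6 [259. 420.] 1827 [ 0.67  -0.349  0.02 ]
scene spray_can 0.22 [339. 176.] 430 [0.421 0.271 0.02 ]
scene screwdriver 0.56 [393. 176.] 323 [0.537 0.359 0.02 ]
scene screwdriver 0.43 [268. 269.] 2193 [ 0.461 -0.072  0.02 ]
side stand 0.79 [279. 296.] 5408 [0.607 0.138 0.02 ]
side stand 0.35 [278. 275.] 2104 [0.65  0.076 0.02 ]
side barrel 0.63 [279. 274.] 2076 [0.65  0.072 0.02 ]
side barrel 0.41 [333. 226.] 2185 [ 0.628 -0.17   0.02 ]
side bin 0.91 [333. 224.] 2193 [ 0.63  -0.175  0.02 ]
side rests 0.97 [454. 204.] 1077 [ 0.373 -0.434  0.02 ]
side rests 0.56 [374. 269.] 1525 [ 0.453 -0.064  0.02 ]
side rests 0.51 [275. 226.] 458 [ 0.765 -0.089  0.02 ]
side gland_nut 0.89 [345. 323.] 784 [0.43  0.135 0.02 ]
side wrench 0.89 [312. 381.] 717 [0.411 0.316 0.02 ]
side gauge 0.55 [271. 222.] 481 [ 0.783 -0.097  0.02 ]
side elbow 0.63 [384. 202.] 400 [ 0.553 -0.341  0.02 ]
side check_valve 0.81 [236. 258.] 534 [0.778 0.076 0.02 ]
side spray_can 0.73 [348. 168.] 1236 [ 0.728 -0.446  0.02 ]
side screwdriver 0.94 [243. 374.] 755 [0.546 0.373 0.02 ]
```

```bash
python3 - <<'E'
import cv2
for n,x,y in [("scene",220,160),("side",210,175)]:
    im=cv2.imread(f"pics/a_{n}.png"); cv2.imwrite(f"pics/c_{n}.png",cv2.resize(im[y:y+195,x:x+260],None,fx=3,fy=3,interpolation=cv2.INTER_CUBIC))
E
```

```text
(no output)
```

View pics/c_scene.png

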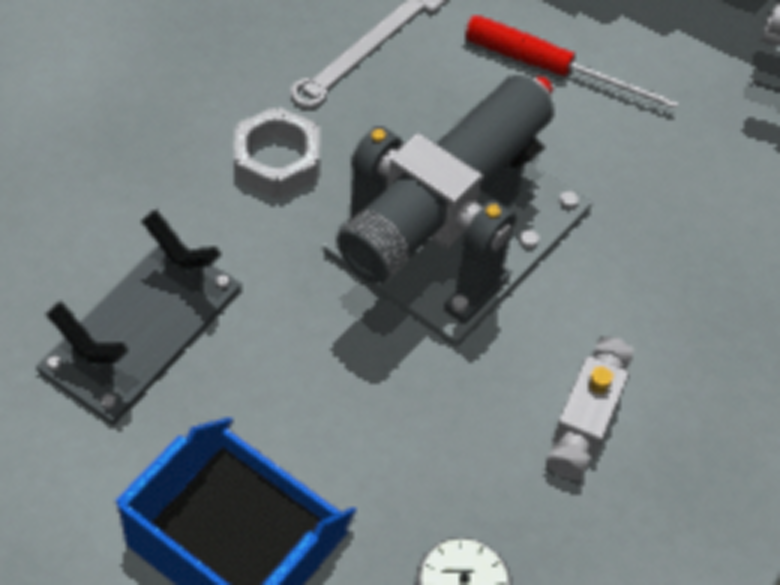

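View pics/c_side.png

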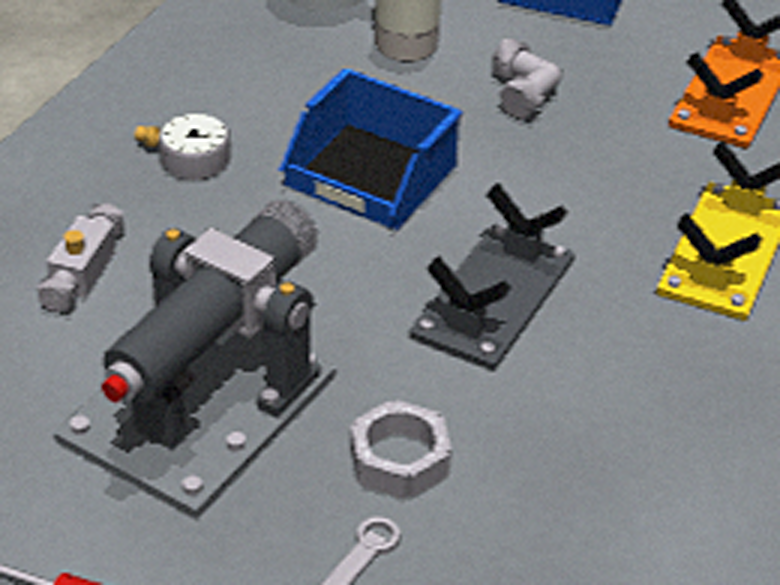

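```bash
python3 - <<'E'
import cv2
im=cv2.imread("pics/a_scene.png");a=cv2.resize(im[285:385,240:360],None,fx=6,fy=6,interpolation=cv2.INTER_CUBIC);cv2.imwrite("pics/d1.png",a)
im=cv2.imread("pics/a_side.png");a=cv2.resize(im[190:300,290:420],None,fx=6,fy=5.4,interpolation=cv2.INTER_CUBIC);cv2.imwrite("pics/d2.png",a)
E
```

```text
(no output)
```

View pics/d1.png

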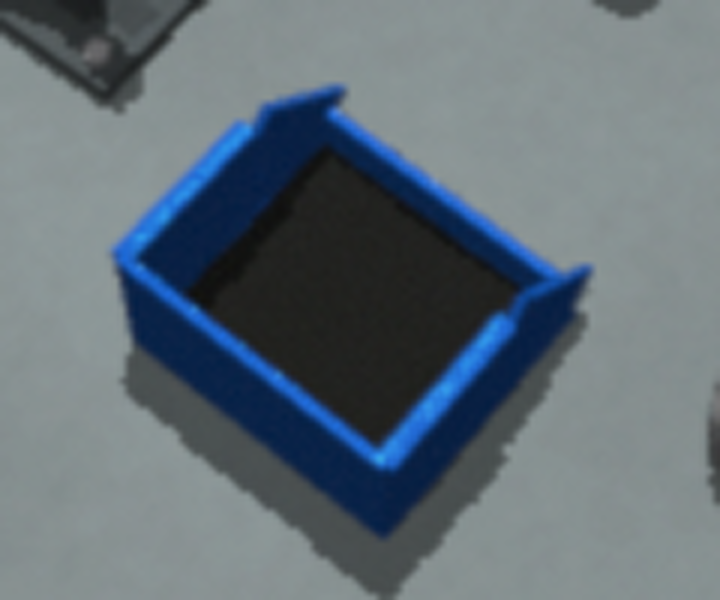

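View pics/d2.png

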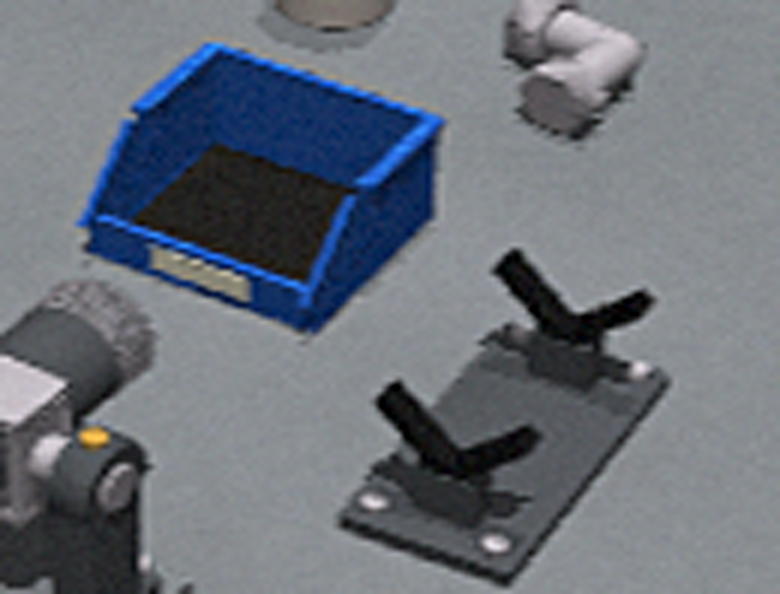

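```bash
cat > fit.py <<'E'
from h import *
from scipy.optimize import least_squares
Cs=cam("scene");Cd=cam("side")
def W(p,X):
    X=np.atleast_2d(X);c,s=np.cos(p[2]),np.sin(p[2]);return np.c_[p[0]+c*X[:,0]-s*X[:,1],p[1]+s*X[:,0]+c*X[:,1],X[:,2]]
def fit(obs,p0):
    f=lambda p:np.concatenate([(proj(C,W(p,X))[0]-u) for C,X,u in obs])
    r=least_squares(f,p0,loss="soft_l1");print(np.round(r.x,4),np.round(f(r.x),1).tolist());return r.x
E
cat > f1.py <<'E'
from fit import *
def S(X,u):return (Cs,X,u)
def D(X,u):return (Cd,X,u)
t=.012
print("stand");fit([S((.045,.07,t),(371.7,273.3)),S((-.14,.07,t),(416.7,228.3)),S((.045,-.07,t),(328.3,243.3)),S((0,-.055,.124),(346,205)),S((0,.055,.124),(384.3,230.3)),
D((0,.055,.124),(267.7,253.3)),D((0,-.055,.124),(305.7,271)),D((-.14,.07,t),(229,320.7)),D((-.14,-.07,t),(275.7,346.7)),D((.045,-.07,t),(321.7,299.3))],[.6,.12,-1.6])
print("bin");fit([S((.055,-.06,.065),(259.7,327)),S((.055,.06,.065),(304.2,362.5)),S((.055,-.06,0),(262.5,342.5)),S((.055,.06,0),(303.8,374.5)),
D((.055,.06,.065),(325.3,198.3)),D((.055,-.06,.065),(363.3,212.6)),D((-.055,.06,0),(304.7,237.2)),D((-.055,-.06,0),(342,251.5))],[.62,-.18,-1.6])
t=.01
print("rests");fit([S((.08,-.04,t),(232.7,282.7)),S((.08,.04,t),(258.3,300)),S((-.08,.04,t),(300,255.7)),D((-.08,.04,t),(346.7,286.3)),D((-.08,-.04,t),(375,297.4)),D((.08,-.04,t),(401.3,260))],[.45,-.07,-1.6])
E
python3 f1.py
```

```text
stand
[ 0.5935  0.1203 -1.6497] [0.7, -0.0, 0.7, -1.6, -1.1, -2.0, -0.1, -0.6, 0.1, -0.8, 0.0, -0.4, 0.3, -0.2, -1.1, -1.4, 0.1, -1.5, 0.6, -2.2]
bin
[ 0.622  -0.1607 -1.6076] [-0.2, 0.4, -0.2, 0.0, -0.3, -1.8, 0.7, 0.1, 0.2, -0.4, -0.1, -0.9, -0.4, -0.1, 0.1, 0.7]
rests
[ 0.4506 -0.0661 -1.5575] [-0.5, -0.6, 0.1, -0.0, 0.8, -2.3, -0.5, -0.7, 0.4, -0.8, 0.1, -1.1]
```

Candidates in the scene picture:
- **Bin:** empty low-fronted blue bin at (298,335), against the filled blue bin at (150,470). I take the empty one.
- **Rests:** black at (267,268), yellow at (174,282), orange at (120,375). I take black.
- **Barrel:** mouth with the knurled collar at (345,240), red-plugged heel at (400,190).

The close crops confirm all three choices. First I grip the bin by its back wall.

Request:
send_rows --motion "2.7 2.9 0 0 0 -1.5 0; 2.7 2.9 0 0 0 -1.5 0; 2.7 2.9 0 0 0 -1.5 0; 2.7 2.9 0 0 0 -1.5 0; 2.7 2.9 0 0 0 -1.5 0; 2.7 2.9 0 0 0 -1.5 0; 2.7 2.9 0 0 0 -1.5 0; 2.7 2.9 0 0 0 -1.5 0; 2.7 2.9 0 0 0 -1.5 0; 2.7 2.9 0 0 0 -1.5 0; 2.7 2.9 0 0 0 -1.5 0; 2.7 2.9 0 0 0 -1.5 0; 2.7 2.9 0 0 0 -1.5 0; 2.0 2.0 0 0 0 -1 0; 0 0 0 0 0 0 0; 0 0 0 0 0 0 0" --newtons 30

```text
t: 2.78
eef_pos: [0.6041, -0.2172, 0.2336]
tool_rot: [0.001, 1.0, -0.022, 0.0]
contact_force: [-0.8, -0.7, 0.1]
gripper_width: 1.001
```

```bash
cat >> h.py <<'E'
def st():
    o=get_obs();q=o["tool_rot"];R=Ro.from_quat([q[1],q[2],q[3],q[0]]).as_matrix()
    print("t",round(o["t"],2),"p",np.round(o["eef_pos"],4),"ydir",round(np.degrees(np.arctan2(R[1,1],R[0,1])),2),"z",np.round(R[:,2],3),"F",np.round(o["contact_force"],1),"w",round(o["gripper_width"],3));return o,R
E
python3 - <<'E'
from h import *
o,R=st();C=cam("wrist",o);im=read_camera("wrist")[:,:,::-1].copy()
from fit import W
for p,X in [((.622,-.1607,-1.6076),[(.055,.06,.065),(.055,-.06,.065),(-.055,.06,.025),(-.055,-.06,.025)]),((.4506,-.0661,-1.5575),[(.08,.04,.01),(-.08,.04,.01),(.08,-.04,.01)])]:
    for u in proj(C,W(p,X)): cv2.circle(im,tuple(int(v) for v in np.round(u)),3,(0,255,255),1)
cv2.imwrite("pics/e1.png",im)
E
```

```text
t 2.78 p [ 0.6041 -0.2172  0.2336] ydir -92.53 z [ 0.    -0.002 -1.   ] F [-0.8 -0.7  0.1] w 1.001
```

View pics/e1.png

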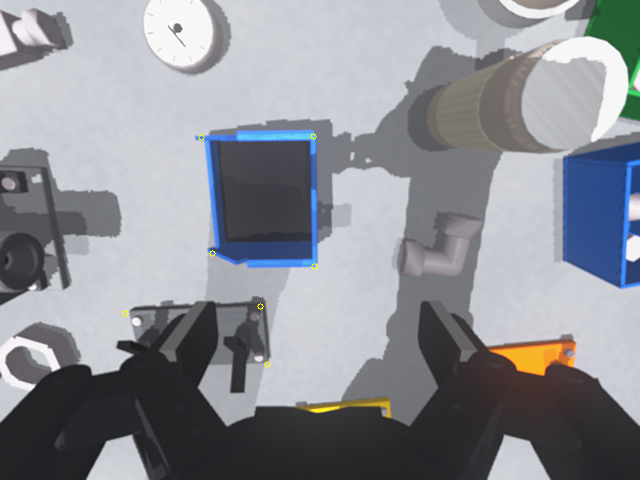

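Request:
send_rows --motion "0.9 0.2 -3 0 0 0.4 0; 0.7 0.2 -4 0 0 0 0; 0 0 -4 0 0 0 0; 0 0 -4 0 0 0 0; 0 0 -3 0 0 0 0; 0 0 -1.5 0 0 0 0; 0 0 0 0 0 0 0"

```text
t: 3.42
eef_pos: [0.6158, -0.226, 0.0363]
tool_rot: [0.005, 1.0, -0.025, 0.004]
contact_force: [0.2, 0.7, 0.2]
gripper_width: 0.999
```

```bash
python3 - <<'E'
from h import *
st()
E
```

```text
t 3.42 p [ 0.6158 -0.226   0.0363] ydir -92.86 z [ 0.008 -0.01  -1.   ] F [0.2 0.7 0.2] w 0.999
```

Request:
send_rows --motion "0.3 0.6 -0.4 0.5 0.4 0.4 0; 0.1 0.5 -0.2 0 0 0.3 0; 0 0 0 0 0 0 0; 0 0 0 0 0 0 1; 0 0 0 0 0 0 1; 0 0 0 0 0 0 1; 0 0 0 0 0 0 1; 0 0 0 0 0 0 1; 0 0 0 0 0 0 1; 0 0 0 0 0 0 1"

```text
t: 4.25
eef_pos: [0.6229, -0.219, 0.0379]
tool_rot: [0.002, 1.0, -0.021, 0.005]
contact_force: [-0.4, 1.1, -2.5]
gripper_width: 0.058
```

```bash
python3 - <<'E'
from h import *
st();im=read_camera("wrist")[:,:,::-1];cv2.imwrite("pics/e2.png",im)
E
```

```text
t 4.25 p [ 0.6229 -0.219   0.0379] ydir -92.36 z [ 0.011 -0.005 -1.   ] F [-0.4  1.1 -2.5] w 0.058
```

View pics/e2.png

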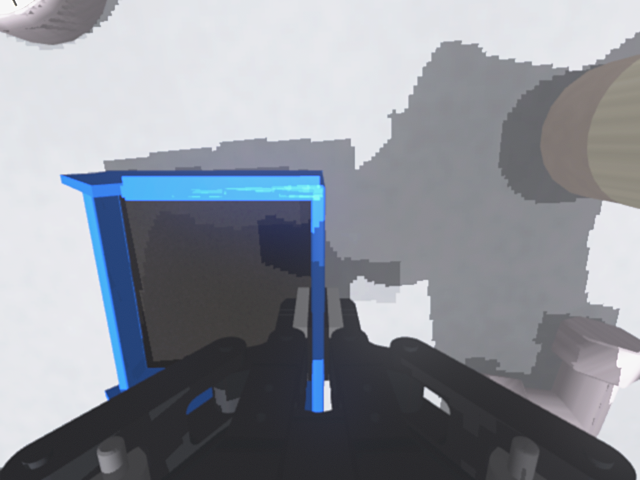

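Request:
send_rows --motion "-0.3 1 0 0 0 -0.3 1; -0.4 1.5 0 0 0 -0.3 1; -0.4 1.5 0 0 0 -0.3 1; -0.4 1.5 0 0 0 -0.3 1; -0.4 1.5 0 0 0 -0.2 1; -0.4 1.5 0 0 0 -0.2 1; -0.4 1.5 0 0 0 -0.2 1; -0.4 1.5 0 0 0 -0.2 1; -0.4 1.2 0 0 0 0 1; -0.4 1.0 0 0 0 0 1; 0 0 0 0 0 0 1; 0 0 0 0 0 0 1"

```text
t: 5.3
eef_pos: [0.5822, -0.0915, 0.0397]
tool_rot: [0.011, 0.999, -0.047, 0.009]
contact_force: [2.0, -3.8, 0.4]
gripper_width: 0.051
```

```bash
python3 - <<'E'
from h import *
st()
E
```

```text
t 5.3 p [ 0.5822 -0.0915  0.0397] ydir -95.35 z [ 0.017 -0.023 -1.   ] F [ 2.  -3.8  0.4] w 0.051
```

Request:
send_rows --motion "0 0.8 -0.1 0.7 0.5 0.3 1; 0 0.8 -0.1 0.6 0.4 0.3 1; 0 0.6 0 0.3 0.2 0.2 1; 0 0.3 0 0 0 0 1; 0 0.2 0 0 0 0 1; 0 0 0 0 0 0 1; 0 0 0 0 0 0 1"

```text
t: 5.88
eef_pos: [0.583, -0.0684, 0.0378]
tool_rot: [-0.002, 0.999, -0.043, -0.001]
contact_force: [-0.8, -3.7, 1.1]
gripper_width: 0.052
```

```bash
python3 - <<'E'
from h import *
st()
for n in ["scene","side"]:
    cv2.imwrite(f"pics/f_{n}.png",read_camera(n)[:,:,::-1])
for n,x,y in [("scene",260,180),("side",210,175)]:
    im=cv2.imread(f"pics/f_{n}.png"); cv2.imwrite(f"pics/g_{n}.png",cv2.resize(im[y:y+150,x:x+200],None,fx=4,fy=4,interpolation=cv2.INTER_CUBIC))
E
```

```text
t 5.88 p [ 0.583  -0.0684  0.0378] ydir -94.88 z [-0.002  0.004 -1.   ] F [-0.8 -3.7  1.1] w 0.052
```

View pics/g_scene.png

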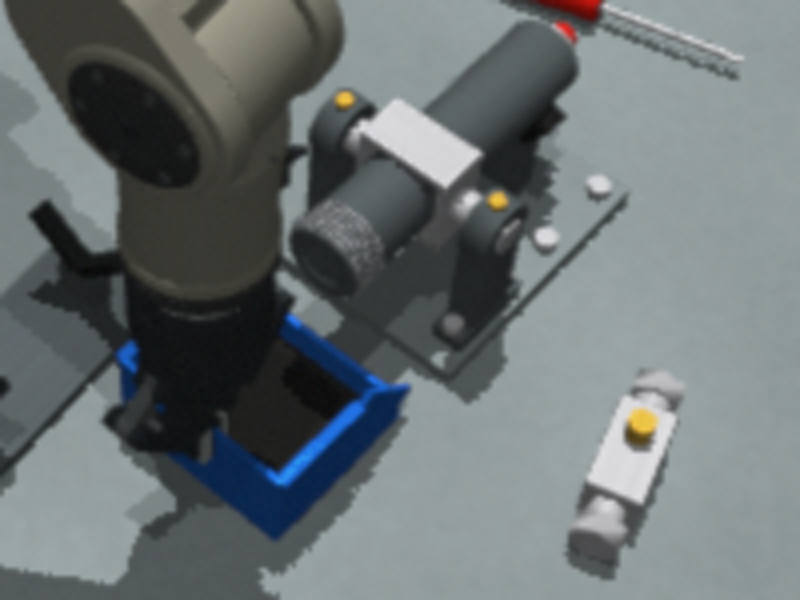

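View pics/g_side.png

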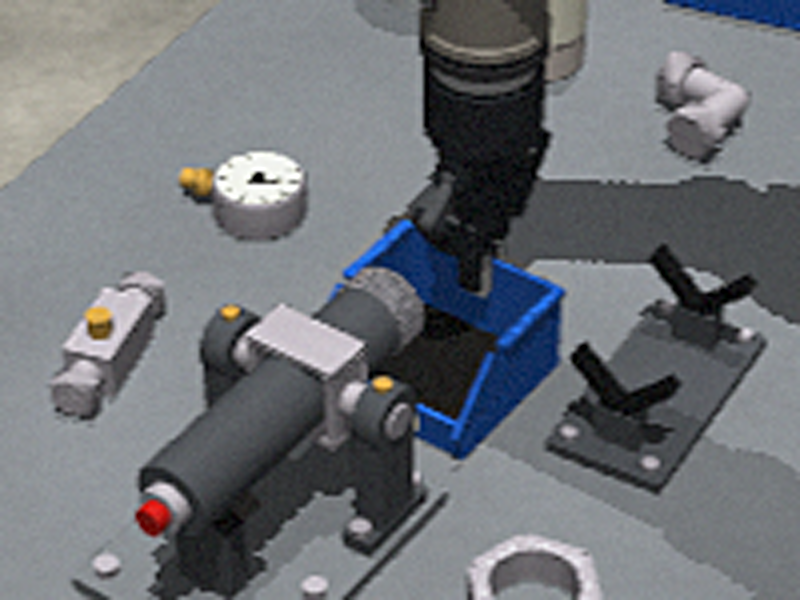

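```bash
python3 - <<'E'
from fit import *
S=lambda X,u:(Cs,X,u)
D=lambda X,u:(Cd,X,u)
p=fit([S((.055,.06,.065),(328.75,300)),S((.055,.06,0),(328.75,314.5)),S((-.055,.06,.028),(361.2,277)),D((.055,.06,.065),(311.2,231)),D((.055,-.06,.065),(350.7,248)),D((-.055,-.06,0),(325,289))],[.58,-.02,-1.65])
s=np.array([.5935,.1203]);c,n=np.cos(-1.6497),np.sin(-1.6497);d=p[:2]-s;print("bin in stand",c*d[0]+n*d[1],-n*d[0]+c*d[1],p[2]+1.6497)
E
```

```text
[ 0.5842 -0.0128 -1.6759] [0.9, 0.2, 0.1, -0.2, 0.0, 0.4, 1.2, -0.6, 0.0, -0.1, 0.2, 2.0]
bin in stand 0.1334606058905205 0.0012016683557189035 -0.026199793371050273
```

Request:
send_rows --motion "0 0 0 0 0 0 0.6; 0 0 0 0 0 0 0.6; 0 0 0 0 0 0 0.6; 0 0 0 0 0 0 0.6; 0 0 1.5 0 0 0 0.6; 0 0 3 0 0 0 0.6; 0 0 4 0 0 0 0.6; 0 0 3 0 0 0 1; 0 0 0 0 0 0 1"

```text
t: 6.73
eef_pos: [0.5791, -0.0617, 0.1539]
tool_rot: [-0.005, 0.999, -0.039, -0.006]
contact_force: [1.5, -0.1, 0.6]
gripper_width: 0.127
```

```bash
python3 - <<'E'
from h import *
o,R=st();print(o["q"])
E
```

```text
t 6.73 p [ 0.5791 -0.0617  0.1539] ydir -94.46 z [-0.012  0.01  -1.   ] F [ 1.5 -0.1  0.6] w 0.127
[ 0.07619914  0.41958906 -0.09191541  1.84080455  0.03532385  0.89474585
 -1.67888393]
```

Request:
send_rows --motion "0 0.8 0.1 0 0 7 1; 0.1 0.9 0 0 0 7 1; 0.1 0.9 0 0 0 7 1; 0.1 0.9 0 0 0 7 1; 0.1 0.9 0 0 0 7 1; 0.1 0.9 0 0 0 7 1; 0.1 0.9 0 0 0 7 1; 0.1 0.9 0 0 0 7 1; 0.1 0.9 0 0 0 7 1; 0.1 0.9 0 0 0 7 1; 0.1 0.9 0 0 0 7 1; 0.1 0.9 0 0 0 7 1; 0 0.5 0 0 0 6 1; 0 0 0 0 0 0 1; 0 0 0 0 0 0 1"

```text
t: 7.98
eef_pos: [0.5883, 0.0608, 0.1535]
tool_rot: [-0.004, 0.719, 0.695, -0.006]
contact_force: [0.0, -0.1, -0.2]
gripper_width: 0.001
```

```bash
python3 - <<'E'
from h import *
st()
for n,x,y in [("scene",240,170),("side",210,175)]:
    im=read_camera(n)[:,:,::-1]; cv2.imwrite(f"pics/i_{n}.png",cv2.resize(im[y:y+150,x:x+200],None,fx=4,fy=4,interpolation=cv2.INTER_CUBIC))
E
```

```text
t 7.98 p [0.5883 0.0608 0.1535] ydir -1.89 z [-0.013 -0.003 -1.   ] F [ 0.  -0.1 -0.2] w 0.001
```

View pics/i_scene.png

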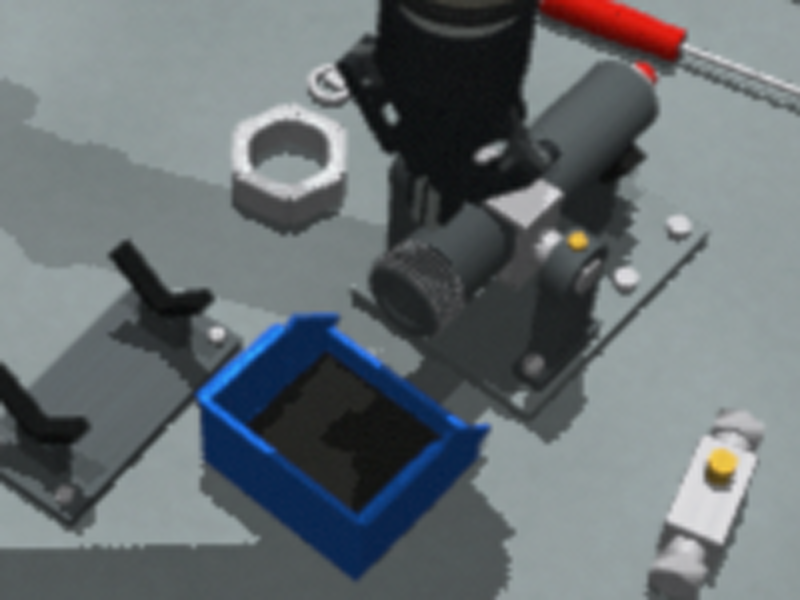

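View pics/i_side.png

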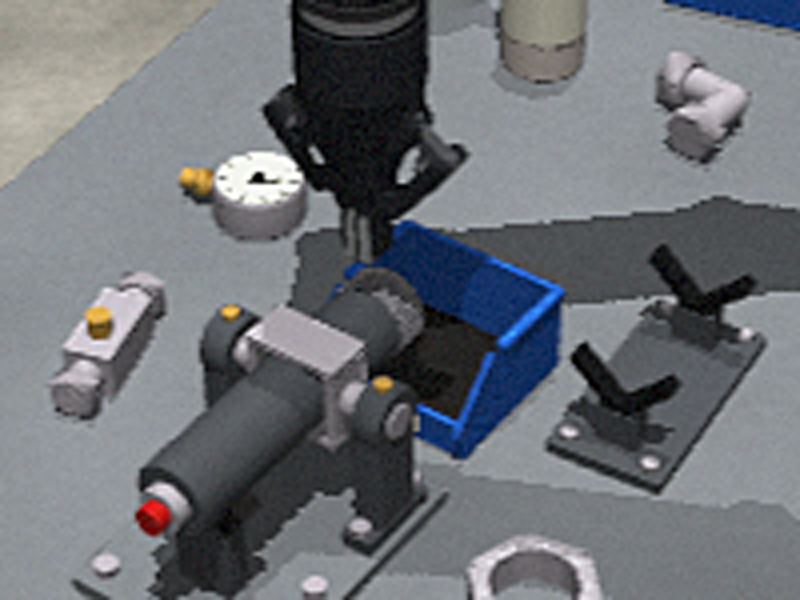

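Request:
send_rows --motion "0 -0.6 -0.6 0 -0.4 -1.3 1; 0 -0.5 -0.8 0 -0.3 -1.3 1; 0 0 -0.8 0 0 0 1; 0 0 -0.5 0 0 0 1; 0 0 -0.5 0 0 0 1; 0 0 -0.4 0 0 0 1; 0 0 -0.4 0 0 0 1; 0 0 -0.4 0 0 0 1"

```text
t: 8.75
eef_pos: [0.5888, 0.0423, 0.1112]
tool_rot: [0.004, 0.741, 0.672, -0.003]
contact_force: [-7.1, -1.7, 16.9]
gripper_width: 0.002
```

```bash
python3 - <<'E'
from h import *
st()
E
```

```text
t 8.75 p [0.5888 0.0423 0.1112] ydir -5.63 z [ 0.001 -0.01  -1.   ] F [-7.1 -1.7 16.9] w 0.002
```

```bash
cat > look.py <<'E'
from h import *
import sys
st();k=sys.argv[1]
a=[]
for n,x,y in [("scene",250,180),("side",220,180)]:
    im=read_camera(n)[:,:,::-1]; a.append(cv2.resize(im[y:y+150,x:x+133],None,fx=3,fy=3,interpolation=cv2.INTER_CUBIC))
cv2.imwrite(f"pics/{k}.png",np.hstack(a))
E
python3 look.py j1
```

```text
t 8.75 p [0.5888 0.0423 0.1112] ydir -5.63 z [ 0.001 -0.01  -1.   ] F [-7.1 -1.7 16.9] w 0.002
```

View pics/j1.png

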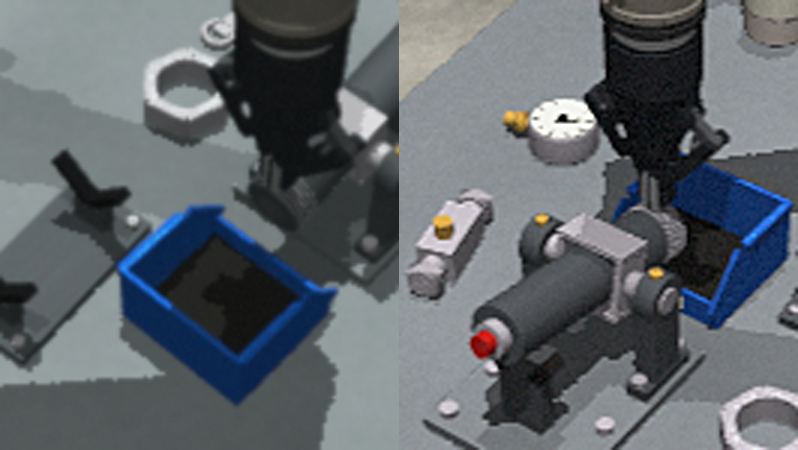

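Request:
send_rows --motion "0 0.2 -0.3 0 0 0 1; 0 0.2 -0.3 0 0 0 1; 0 0.1 -0.3 0 0 0 1; 0 0 -0.3 0 0 0 1; 0 0 0 0 0 0 1; 0 0 0 0 0 0 1; 0 0 0 0 0 0 1"

```text
t: 9.43
eef_pos: [0.5891, 0.0409, 0.1037]
tool_rot: [0.008, 0.744, 0.668, -0.006]
contact_force: [-0.7, -0.5, 3.7]
gripper_width: 0.005
```

```bash
python3 look.py j2
```

```text
t 9.43 p [0.5891 0.0409 0.1037] ydir -6.1 z [ 0.001 -0.021 -1.   ] F [-0.7 -0.5  3.7] w 0.005
```

View pics/j2.png

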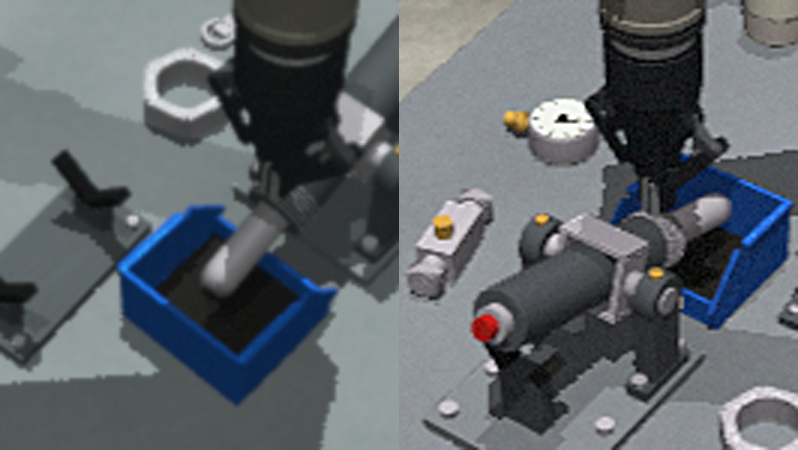

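Request:
send_rows --motion "0 0 0 0 0 0 1; 0 0 0 0 0 0 1; 0 0 0 0 0 0 1; 0 0 0 0 0 0 1; 0 0 0 0 0 0 1; 0 0 0 0 0 0 1"

```text
t: 10.03
eef_pos: [0.5891, 0.0409, 0.1036]
tool_rot: [0.008, 0.744, 0.668, -0.007]
contact_force: [-1.0, 0.4, 3.5]
gripper_width: -0.005
```

```bash
python3 look.py j3
```

```text
t 10.03 p [0.5891 0.0409 0.1036] ydir -6.11 z [ 0.001 -0.021 -1.   ] F [-1.   0.4  3.5] w -0.005
```

View pics/j3.png

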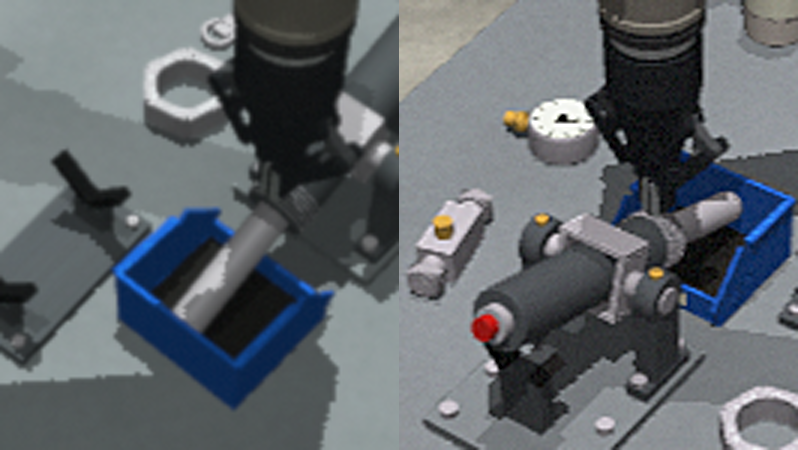

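Request:
send_rows --motion "0 0 2 0 0 0 1; 0 0 3 0 0 0 1; 0 0 3 0 0 0 1; 0.1 1 1 0 0 0 1; 0.2 2.2 0 0 0 0 1; 0.2 2.5 0 0 0 0.4 1; 0.2 2.5 0 -0.6 0 0.4 1; 0.2 2.5 0 -0.6 0 0.4 1; 0.2 2.5 0 0 0 0.4 1; 0.1 2 0 0 0 0 1; 0.1 1 0 0 0 0 1; 0 0 0 0 0 0 1; 0 0 0 0 0 0 1"

```text
t: 11.22
eef_pos: [0.5969, 0.2091, 0.1888]
tool_rot: [0.013, 0.735, 0.678, -0.018]
contact_force: [-0.4, -0.0, -0.3]
gripper_width: -0.003
```

```bash
python3 look.py j4
```

```text
t 11.22 p [0.5969 0.2091 0.1888] ydir -4.65 z [-0.008 -0.044 -0.999] F [-0.4 -0.  -0.3] w -0.003
```

View pics/j4.png

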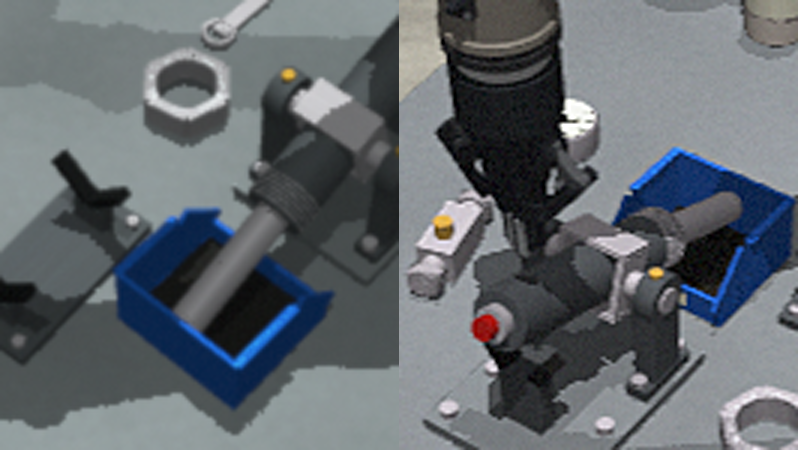

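Request:
send_rows --motion "0.2 0.3 -0.8 1 -0.2 0 1; 0.2 0.3 -0.8 1 -0.2 0 1; 0 0.1 -0.6 0.5 0 0 1; 0 0.1 -0.5 0 0 0 1; 0 0 -0.5 0 0 0 1; 0 0 -0.5 0 0 0 1; 0 0 -0.5 0 0 0 1; 0 0 -0.5 0 0 0 1"

```text
t: 11.98
eef_pos: [0.6057, 0.209, 0.1461]
tool_rot: [0.002, 0.74, 0.673, 0.003]
contact_force: [-5.1, -0.7, 13.2]
gripper_width: 0.0
```

```bash
python3 look.py j5
```

```text
t 11.98 p [0.6057 0.209  0.1461] ydir -5.46 z [ 0.007  0.    -1.   ] F [-5.1 -0.7 13.2] w 0.0
```

View pics/j5.png

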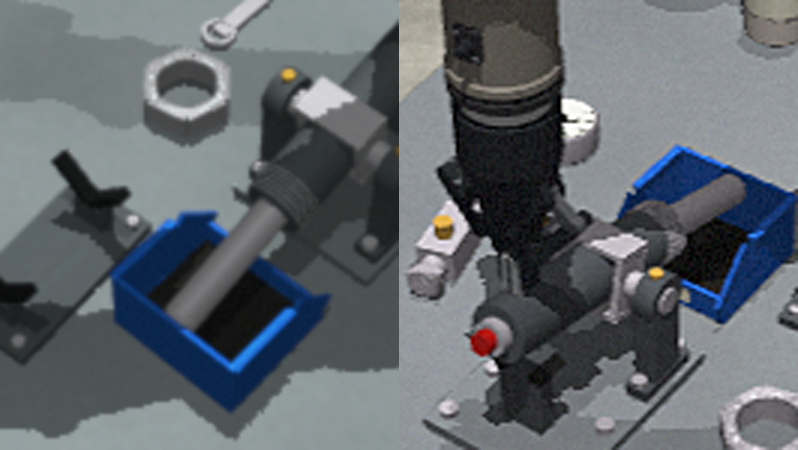

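Request:
send_rows --motion "-0.3 0.1 -0.4 0 0 0 1; -0.2 0.1 -0.4 0 0 0 1; 0 0.1 -0.4 0 0 0 1; 0 0.1 -0.4 0 0 0 1; 0 0.1 -0.4 0 0 0 1; 0 0 -0.4 0 0 0 1; 0 0 -0.3 0 0 0 1"

```text
t: 12.67
eef_pos: [0.6073, 0.2148, 0.1311]
tool_rot: [0.008, 0.741, 0.671, 0.01]
contact_force: [-3.4, -0.9, 9.4]
gripper_width: -0.001
```

```bash
python3 look.py j6
```

```text
t 12.67 p [0.6073 0.2148 0.1311] ydir -5.65 z [ 0.025  0.001 -1.   ] F [-3.4 -0.9  9.4] w -0.001
```

View pics/j6.png

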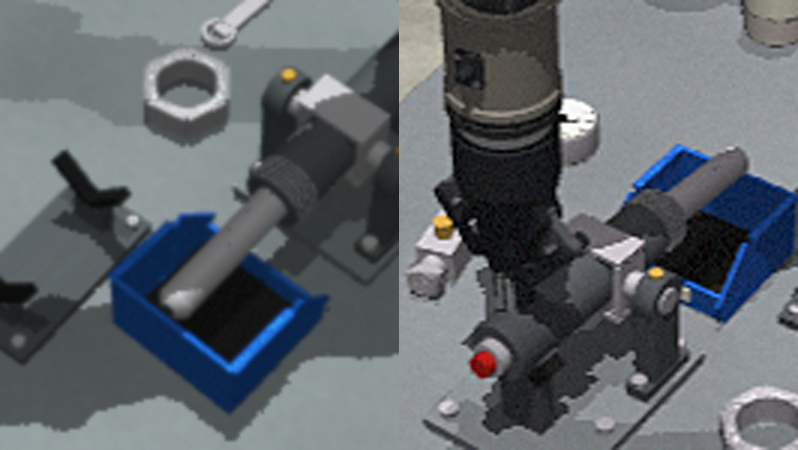

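Request:
send_rows --motion "-0.2 0.1 -0.4 0 0.7 0 1; -0.2 0.1 -0.4 0 0.7 0 1; -0.1 0 -0.4 0 0 0 1; 0 0 -0.4 0 0 0 1; 0 0 -0.4 0 0 0 1; 0 0 -0.4 0 0 0 1"

```text
t: 13.27
eef_pos: [0.6076, 0.2169, 0.1243]
tool_rot: [0.005, 0.742, 0.67, 0.005]
contact_force: [-12.1, -5.7, 28.7]
gripper_width: -0.002
```

```bash
python3 look.py j7
```

```text
t 13.27 p [0.6076 0.2169 0.1243] ydir -5.86 z [ 0.014 -0.002 -1.   ] F [-12.1  -5.7  28.7] w -0.002
```

View pics/j7.png

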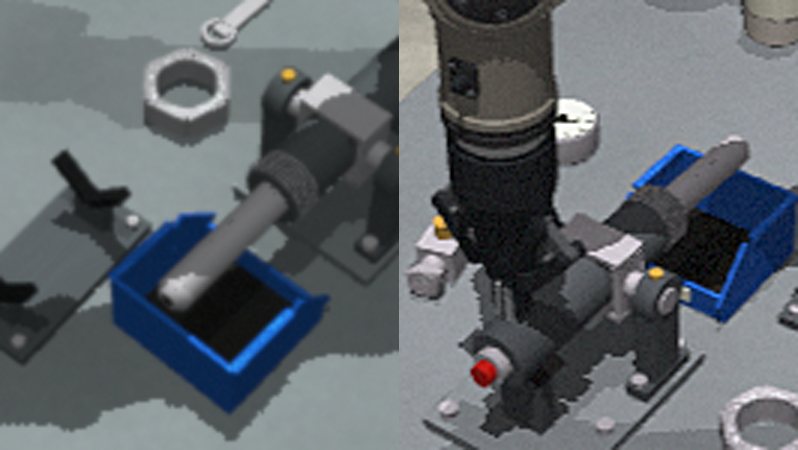

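Request:
send_rows --motion "0 0 2 0 0 0 1; 0 0 3 0 0 0 0.3; 0 -1 3 0 0 0 0.3; -0.1 -3 0 0 0 0 0.3; -0.2 -4 0 0 0 0.3 0.3; -0.3 -4 0 0 0 0.4 0.3; -0.3 -4 0 0 0 0.4 0.3; -0.3 -4 0 0 0 0.3 0.3; -0.3 -3 0 0 0 0 0.3; 0 -2 0 0 0 0 0.3; 0 0 0 0 0 0 0.3; 0 0 0 0 0 0 0.3"

```text
t: 14.37
eef_pos: [0.5878, -0.0452, 0.2115]
tool_rot: [0.008, 0.733, 0.68, 0.005]
contact_force: [0.1, 0.8, -0.1]
gripper_width: 0.702
```

```bash
python3 - <<'E'
from h import *
X=tri([cam("scene"),cam("side")],[(308.3,277.7),(333,227.3)])
s=np.array([.5935,.1203]);c,n=np.cos(-1.6497),np.sin(-1.6497);d=X[:2]-s;print(X,"stand",c*d[0]+n*d[1],-n*d[0]+c*d[1])
o,R=st();C=cam("wrist",o);im=read_camera("wrist")[:,:,::-1].copy()
for x in (.1,.15,.2):
    w=[s[0]+c*x,s[1]+n*x,.098]; u=proj(C,w)[0];print(x,u);cv2.circle(im,tuple(int(v) for v in u),3,(0,255,255),1)
cv2.imwrite("pics/k1.png",im)
E
```

```text
[ 0.57865671 -0.0738247   0.0986727 ] stand 0.19469069568025563 0.0005041513657855715
t 14.37 p [ 0.5878 -0.0452  0.2115] ydir -4.31 z [ 0.019 -0.005 -1.   ] F [ 0.1  0.8 -0.1] w 0.702
0.1 [304.27172518 148.11950797]
0.15 [304.71117942 216.28315947]
0.2 [305.1038248 277.1862971]
```

View pics/k1.png

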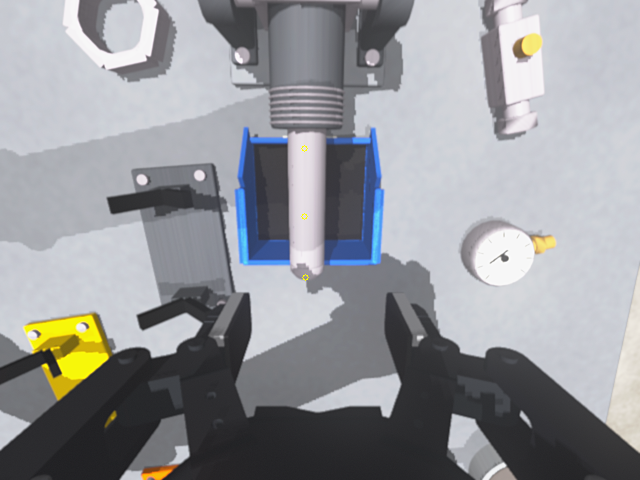

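Request:
send_rows --motion "-0.1 1 0 0.3 0.6 0 0.2; -0.1 1.6 -1 0 0.5 0 0.2; -0.1 1.6 -2.5 0 0 0 0.2; 0 0.4 -3 0 0 0 0.2; 0 0 -2.5 0 0 0 0.2; 0 0 -1.5 0 0 0 0.2; 0 0 -0.5 0 0 0 0.2; 0 0 0 0 0 0 0.2"

```text
t: 15.08
eef_pos: [0.5856, 0.0226, 0.0999]
tool_rot: [-0.003, 0.727, 0.687, 0.004]
contact_force: [0.8, 0.4, 0.5]
gripper_width: 0.796
```

```bash
python3 look.py k2
```

```text
t 15.08 p [0.5856 0.0226 0.0999] ydir -3.23 z [ 0.002  0.009 -1.   ] F [0.8 0.4 0.5] w 0.796
```

View pics/k2.png

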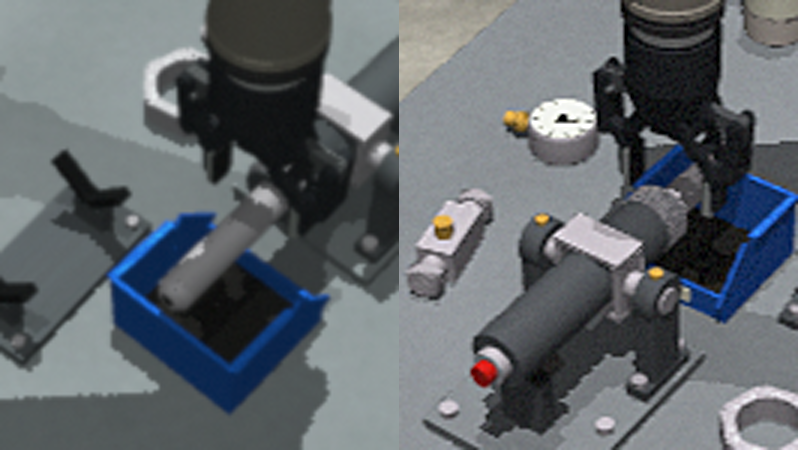

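Request:
send_rows --motion "0 -1 0 0 0 -0.6 0.2; 0 -0.9 0 0 0 -0.6 0.2; 0 -0.3 -0.5 -0.3 0 0 0.2; 0 0 -0.8 -0.3 0 0 0.2; 0 0 -0.6 0 0 0 0.2; 0 0 0 0 0 0 0.2; 0 0 0 0 0 0 0.2"

```text
t: 15.77
eef_pos: [0.5902, -0.0042, 0.0857]
tool_rot: [0.006, 0.736, 0.677, 0.004]
contact_force: [0.7, -0.2, 0.0]
gripper_width: 0.799
```

```bash
python3 look.py k3
```

```text
t 15.77 p [ 0.5902 -0.0042  0.0857] ydir -4.83 z [ 0.013 -0.004 -1.   ] F [ 0.7 -0.2  0. ] w 0.799
```

View pics/k3.png

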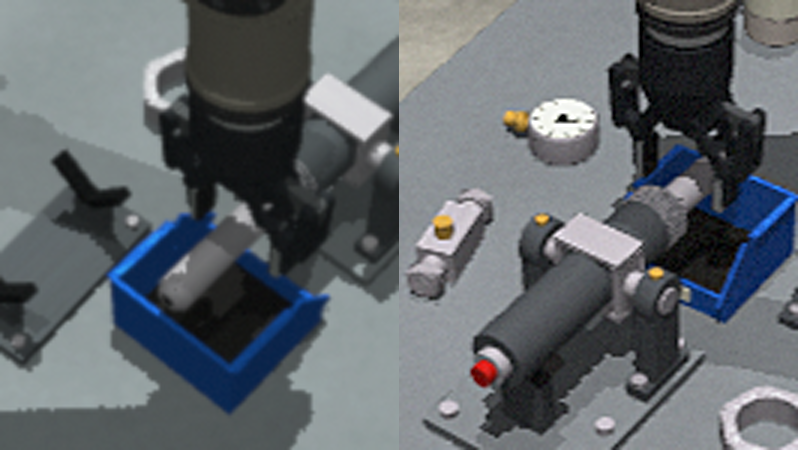

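Request:
send_rows --motion "-0.3 0.1 -0.5 0 0.4 0 0.2; -0.3 0.1 -0.5 0 0.3 0 0.2; 0 0 0 0 0 0 0.2; 0 0 0 0 0 0 0.2"

```text
t: 16.2
eef_pos: [0.5836, -0.0008, 0.0751]
tool_rot: [0.001, 0.736, 0.677, -0.001]
contact_force: [-0.2, 0.2, 0.3]
gripper_width: 0.803
```

```bash
python3 -c "
from h import *
st()"
```

```text
t 16.2 p [ 0.5836 -0.0008  0.0751] ydir -4.75 z [ 0.    -0.003 -1.   ] F [-0.2  0.2  0.3] w 0.803
```

Well placed. Now I close gently, with strong final grip.

Request:
send_rows --motion "0 0 0 0 0 0 0.5; 0 0 0 0 0 0 0.55; 0 0 0 0 0 0 0.62; 0 0 0 0 0 0 1; 0 0 0 0 0 0 1; 0 0 0 0 0 0 1; 0 0 0 0 0 0 1; 0 0 0 0 0 0 1" --newtons 90

```text
t: 16.87
eef_pos: [0.5843, -0.0005, 0.0754]
tool_rot: [0.002, 0.736, 0.677, -0.0]
contact_force: [1.2, 0.4, -0.5]
gripper_width: 0.302
```

```bash
python3 look.py k4
```

```text
t 16.87 p [ 5.843e-01 -5.000e-04  7.540e-02] ydir -4.73 z [ 0.002 -0.003 -1.   ] F [ 1.2  0.4 -0.5] w 0.302
```

View pics/k4.png

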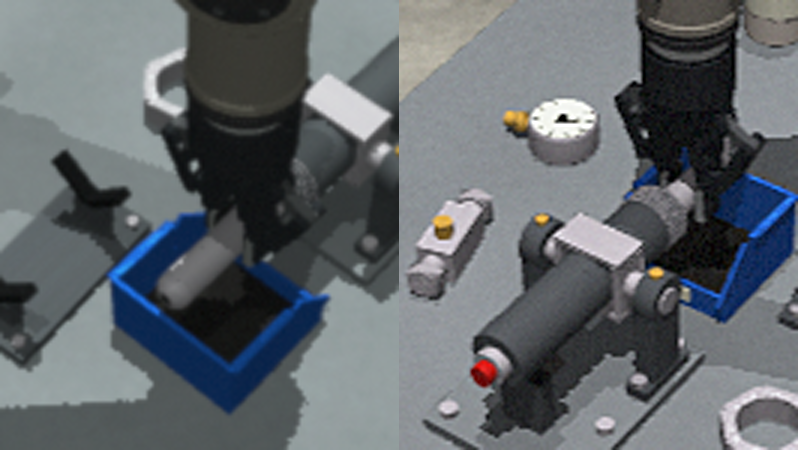

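Request:
send_rows --motion "0 -0.5 0 0 0 0 1; -0.1 -0.8 0 0 0 0 1; -0.1 -0.8 0 0 0 0 1; -0.1 -0.8 0 0 0 0 1; 0 0 0 0 0 0 1"

```text
t: 17.38
eef_pos: [0.5802, -0.0331, 0.0744]
tool_rot: [0.001, 0.736, 0.677, -0.001]
contact_force: [0.5, -1.5, -2.8]
gripper_width: 0.307
```

```bash
python3 -c "
from h import *
st()"
```

```text
t 17.38 p [ 0.5802 -0.0331  0.0744] ydir -4.76 z [ 0.    -0.003 -1.   ] F [ 0.5 -1.5 -2.8] w 0.307
```

Request:
send_rows --motion "0 -0.8 0.1 0 0 0 1; 0 -1 0 0 0 0 1; -0.1 -1 0 0 0 0 1; -0.1 -1 0 0 0 0 1; -0.1 -1 0 0 0 0 1; 0 -0.6 0 0 0 0 1; 0 0 0 0 0 0 1"

```text
t: 17.97
eef_pos: [0.5738, -0.0961, 0.074]
tool_rot: [-0.0, 0.737, 0.676, -0.004]
contact_force: [0.2, -1.0, -4.5]
gripper_width: 0.302
```

```bash
python3 look.py l1
```

```text
t 17.97 p [ 0.5738 -0.0961  0.074 ] ydir -4.94 z [-0.005 -0.005 -1.   ] F [ 0.2 -1.  -4.5] w 0.302
```

View pics/l1.png

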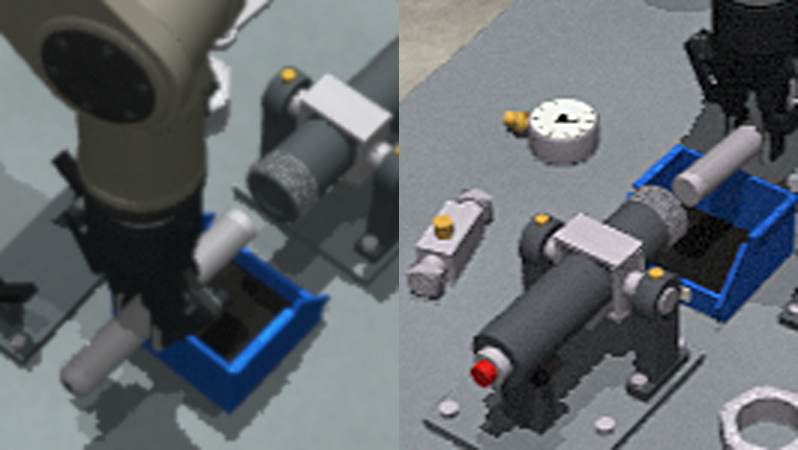

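Request:
send_rows --motion "0 -0.4 1.5 0 0 0 1; 0 -0.3 2 0 0 0 1; 0 0 2 0 0 0 1; -0.5 0 1 0 0 0 1; -1.5 0.3 0 0 0 0.9 1; -2 0.4 0 0 0 0.9 1; -2 0.4 0 0 0 0.9 1; -2 0.3 0 0 0 0.9 1; -2 0 0 0 0 0.9 1; -1.5 0 0 0 0 0.9 1; -0.5 0 0 0 0 0 1; 0 0 0 0 0 0 1; 0 0 0 0 0 0 1"

```text
t: 19.15
eef_pos: [0.4468, -0.0751, 0.141]
tool_rot: [-0.001, 0.696, 0.718, -0.001]
contact_force: [0.5, -0.4, -3.7]
gripper_width: 0.3
```

```bash
python3 - <<'E'
from h import *
st();a=[]
for n,x,y in [("scene",190,170),("side",290,140)]:
    im=read_camera(n)[:,:,::-1]; a.append(cv2.resize(im[y:y+150,x:x+133],None,fx=3,fy=3,interpolation=cv2.INTER_CUBIC))
cv2.imwrite("pics/l2.png",np.hstack(a))
E
```

```text
t 19.15 p [ 0.4468 -0.0751  0.141 ] ydir 1.72 z [-0.004  0.    -1.   ] F [ 0.5 -0.4 -3.7] w 0.3
```

View pics/l2.png

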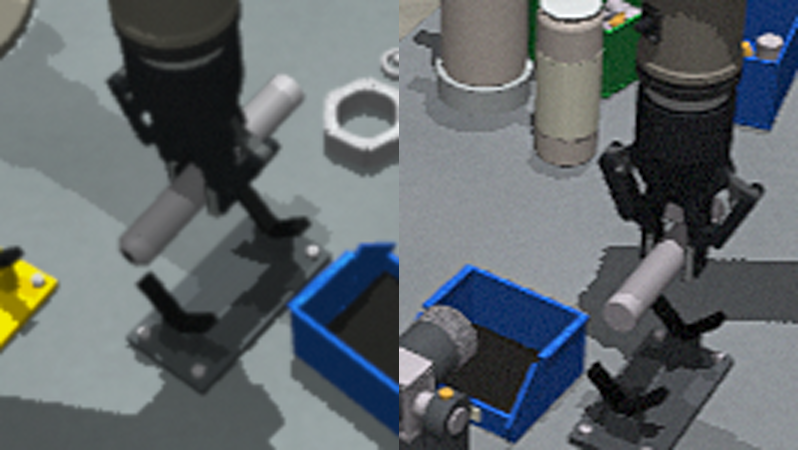

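```bash
python3 - <<'E'
from h import *
st();Cs=cam("scene");Cd=cam("side")
T=tri([Cs,Cd],[(287,199.5),(363.7,245)]);print("tail",T)
print("tail@z side",onz(Cd,(363.7,245),.162)," scene",onz(Cs,(287,199.5),.162),"nose scene",onz(Cs,(233.7,252.3),.16))
im=read_camera("wrist")[:,:,::-1];cv2.imwrite("pics/l3.png",im)
E
```

```text
t 19.25 p [ 0.4475 -0.0752  0.141 ] ydir 1.72 z [-0.003  0.    -1.   ] F [ 0.2 -0.1 -4.4] w 0.302
tail [0.44493519 0.02558418 0.1677563 ]
tail@z side [[0.44726789 0.01879553 0.162     ]]  scene [[0.44261719 0.02980497 0.162     ]] nose scene [[ 0.44380974 -0.14681851  0.16      ]]
```

View pics/l3.png

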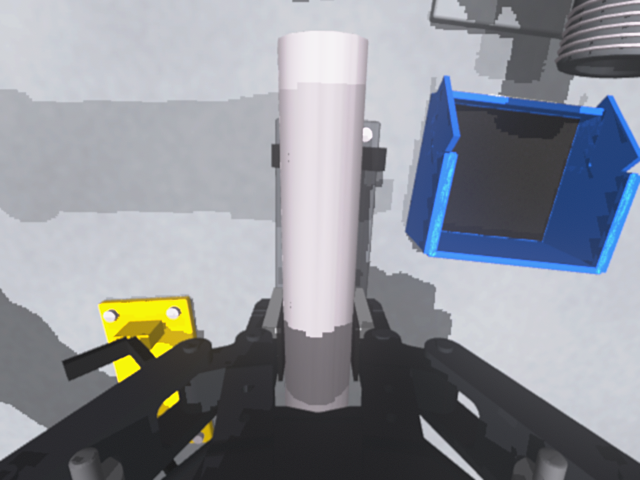

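```bash
python3 - <<'E'
from h import *
from fit import W
o,R=st();C=cam("wrist",o);p=(.4506,-.0661,-1.5575)
print(np.round(proj(C,W(p,[(-.08,.04,.01),(-.08,-.04,.01),(.08,-.04,.01),(-.055,.03,.072),(-.055,-.03,.072),(0,.04,.01),(0,-.04,.01)])),0).tolist())
q=(.4475,-.064,-1.5575+0.017)
print("ram axis",np.round(proj(C,[(.4475,.02,.164),(.4475,-.05,.164)])))
im=cv2.imread("pics/l3.png");cv2.imwrite("pics/l4.png",cv2.resize(im[80:330,240:430],None,fx=3,fy=2.4))
E
```

```text
t 19.3 p [ 0.4476 -0.0752  0.141 ] ydir 1.71 z [-0.003  0.001 -1.   ] F [ 0.1 -0.5 -4.1] w 0.303
[[378.0, 116.0], [271.0, 114.0], [275.0, 307.0], [375.0, 154.0], [274.0, 153.0], [371.0, 221.0], [273.0, 219.0]]
ram axis [[326.  64.]
 [319. 272.]]
```

View pics/l4.png

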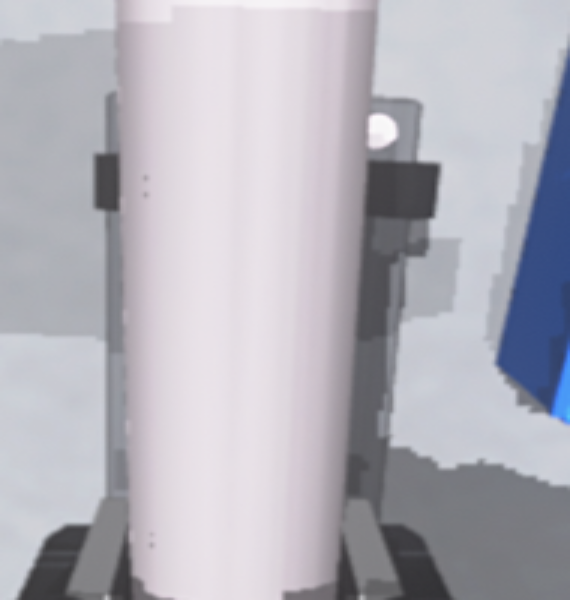

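Request:
send_rows --motion "0.3 -0.4 0 0 0 -0.5 1; 0.2 -0.3 -0.5 0 0 -0.5 1; 0 0 -1.2 0 0 0 1; 0 0 -1.5 0 0 0 1; 0 0 -1.5 0 0 0 1; 0 0 -1.2 0 0 0 1; 0 0 -0.7 0 0 0 1; 0 0 0 0 0 0 1; 0 0 0 0 0 0 1"

```text
t: 20.05
eef_pos: [0.4609, -0.0851, 0.0708]
tool_rot: [0.0, 0.706, 0.708, 0.002]
contact_force: [0.0, 0.0, -3.7]
gripper_width: 0.302
```

```bash
cat > look2.py <<'E'
from h import *
import sys
o,R=st();a=[]
for n,x,y in [("scene",200,195),("side",320,175)]:
    im=read_camera(n)[:,:,::-1]; a.append(cv2.resize(im[y:y+120,x:x+110],None,fx=3.6,fy=3.6,interpolation=cv2.INTER_CUBIC))
cv2.imwrite(f"pics/{sys.argv[1]}.png",np.hstack(a))
E
python3 look2.py m1
```

```text
t 20.05 p [ 0.4609 -0.0851  0.0708] ydir 0.22 z [ 0.003  0.002 -1.   ] F [ 0.   0.  -3.7] w 0.302
```

View pics/m1.png

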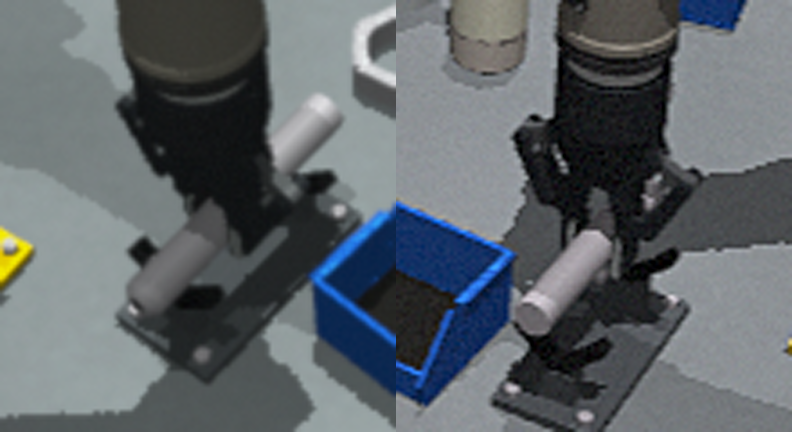

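Request:
send_rows --motion "-0.5 0.2 0 0 0 0.3 1; -0.3 0 0 0 0 0.3 1; 0 0 0 0 0 0 1; 0 0 0 0 0 0 1"

```text
t: 20.48
eef_pos: [0.4537, -0.0831, 0.0734]
tool_rot: [0.002, 0.702, 0.712, 0.003]
contact_force: [0.4, 0.0, -3.6]
gripper_width: 0.305
```

```bash
python3 - <<'E'
from h import *
o,R=st();C=cam("wrist",o)
from fit import W
print(np.round(proj(C,W((.4506,-.0661,-1.5575),[(-.055,.034,.072),(-.055,-.034,.072),(-.08,.04,.01),(-.08,-.04,.01)]))).tolist())
im=read_camera("wrist")[:,:,::-1];cv2.imwrite("pics/m2.png",im)
E
```

```text
t 20.48 p [ 0.4537 -0.0831  0.0734] ydir 0.88 z [ 0.008  0.001 -1.   ] F [ 0.4  0.  -3.6] w 0.305
[[395.0, 140.0], [226.0, 140.0], [384.0, 93.0], [239.0, 92.0]]
```

View pics/m2.png

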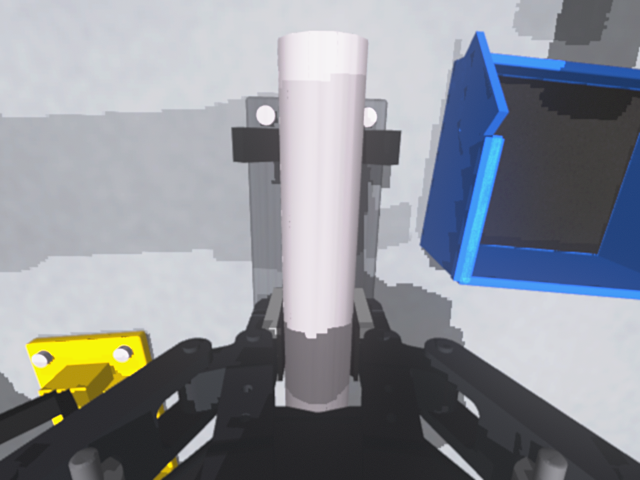

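Request:
send_rows --motion "-0.3 0 -0.5 0 0.3 0 1; -0.1 0 -0.6 0 0 0 1; -0.1 0 -0.6 0 0 0 1; 0 0 -0.4 0 0 0 1; 0 0 0 0 0 0 1"

```text
t: 20.95
eef_pos: [0.4485, -0.0834, 0.0507]
tool_rot: [0.001, 0.702, 0.712, 0.001]
contact_force: [-0.4, -0.2, -4.1]
gripper_width: 0.305
```

```bash
python3 look2.py m3
```

```text
t 20.95 p [ 0.4485 -0.0834  0.0507] ydir 0.84 z [ 0.003  0.    -1.   ] F [-0.4 -0.2 -4.1] w 0.305
```

View pics/m3.png

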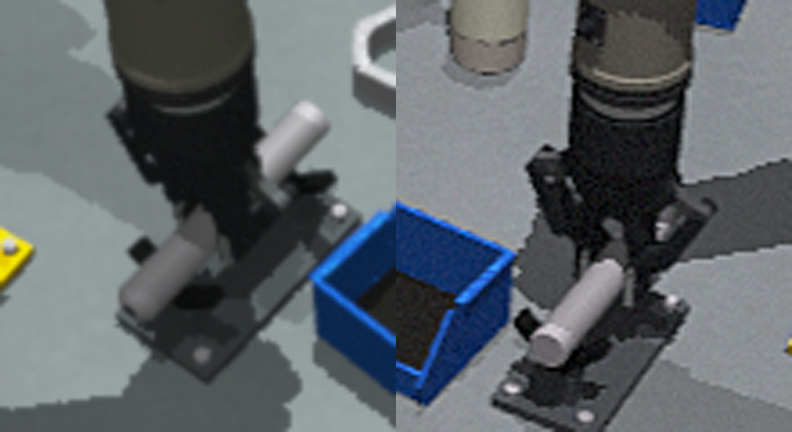

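Request:
send_rows --motion "0.2 0 0 0 0 0 1; 0.1 0 -0.3 0 0 0 1; 0 0 -0.3 0 0 0 1; 0 0 -0.2 0 0 0 1; 0 0 0 0 0 0 1"

```text
t: 21.47
eef_pos: [0.4528, -0.0835, 0.0431]
tool_rot: [0.002, 0.702, 0.712, 0.002]
contact_force: [-1.7, 0.9, -1.0]
gripper_width: 0.305
```

```bash
python3 look2.py m4
```

```text
t 21.47 p [ 0.4528 -0.0835  0.0431] ydir 0.83 z [ 0.004 -0.    -1.   ] F [-1.7  0.9 -1. ] w 0.305
```

View pics/m4.png

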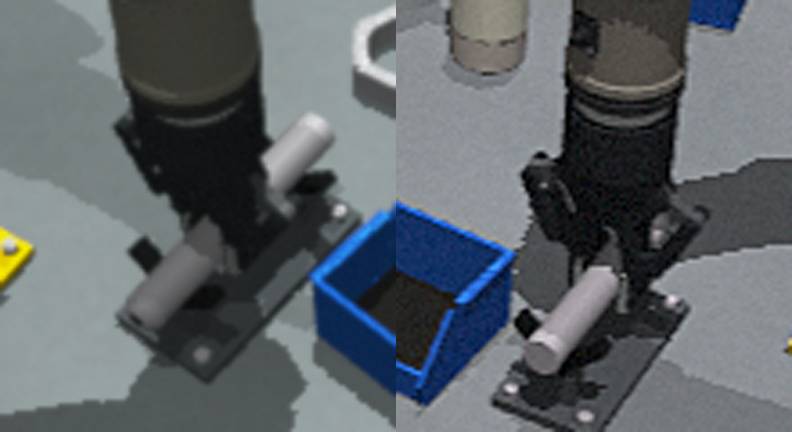

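Request:
send_rows --motion "-0.1 0 -0.2 0 0 0 1; 0 0 -0.2 0 0 0 1; 0 0 0 0 0 0 1"

```text
t: 21.82
eef_pos: [0.4516, -0.0835, 0.0406]
tool_rot: [0.002, 0.703, 0.711, 0.001]
contact_force: [-2.5, 0.4, 2.4]
gripper_width: 0.299
```

```bash
python3 -c "
from h import *
st()"
```

```text
t 21.82 p [ 0.4516 -0.0835  0.0406] ydir 0.68 z [ 0.004 -0.001 -1.   ] F [-2.5  0.4  2.4] w 0.299
```

Request:
send_rows --motion "-0.1 0 -0.2 0 0 0 1; -0.1 0 -0.2 0 0 0 1; 0 0 0 0 0 0 1"

```text
t: 22.07
eef_pos: [0.4518, -0.0836, 0.0408]
tool_rot: [0.004, 0.704, 0.71, 0.002]
contact_force: [-3.1, -0.3, -1.4]
gripper_width: 0.302
```

```bash
python3 look2.py m5
```

```text
t 22.07 p [ 0.4518 -0.0836  0.0408] ydir 0.45 z [ 0.009 -0.004 -1.   ] F [-3.1 -0.3 -1.4] w 0.302
```

View pics/m5.png

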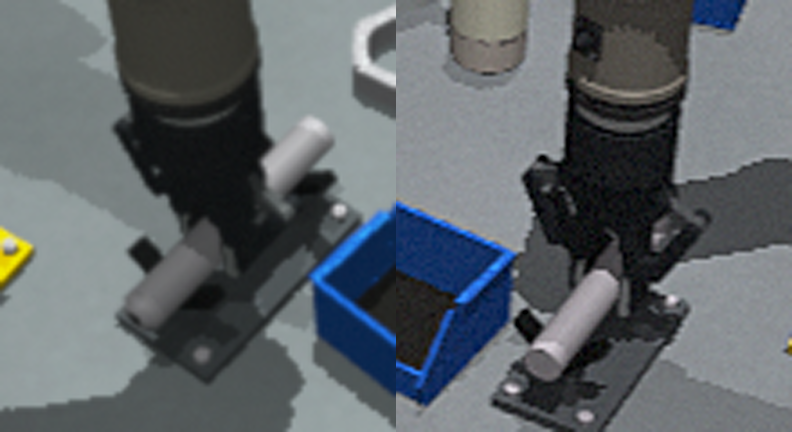

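Request:
send_rows --motion "-0.1 0 -0.4 0 0 0 1; -0.1 0 -0.4 0 0 0 1; 0 0 -0.4 0 0 0 1; 0 0 -0.4 0 0 0 1"

```text
t: 22.5
eef_pos: [0.4522, -0.0833, 0.0385]
tool_rot: [0.009, 0.705, 0.71, -0.001]
contact_force: [-23.7, 4.0, 70.4]
gripper_width: 0.3
```

```bash
python3 look2.py m6
```

```text
t 22.5 p [ 0.4522 -0.0833  0.0385] ydir 0.4 z [ 0.012 -0.014 -1.   ] F [-23.7   4.   70.4] w 0.3
```

View pics/m6.png

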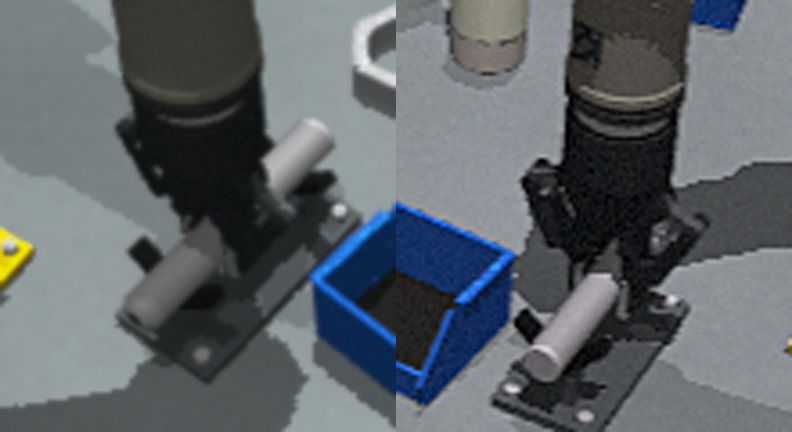

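Request:
send_rows --motion "-0.05 0 0.15 0 0 0 1; 0 0 0 0 0 0 1; 0 0 0 0 0 0 1" --newtons 30

```text
t: 22.85
eef_pos: [0.4539, -0.083, 0.0426]
tool_rot: [0.012, 0.704, 0.71, 0.001]
contact_force: [-0.3, 0.2, -4.7]
gripper_width: 0.305
```

Request:
send_rows --motion "0 0 0 0 0 0 0.6; 0 0 0 0 0 0 0.55; 0 0 0 0 0 0 0.5; 0 0 0 0 0 0 0.45; 0 0 0 0 0 0 0.4; 0 0 0 0 0 0 0.4; 0 0 0 0 0 0 0.4"

```text
t: 23.43
eef_pos: [0.4556, -0.0828, 0.041]
tool_rot: [0.012, 0.704, 0.71, 0.002]
contact_force: [0.5, -0.6, 0.1]
gripper_width: 0.599
```

```bash
python3 look2.py m7
```

```text
t 23.43 p [ 0.4556 -0.0828  0.041 ] ydir 0.52 z [ 0.02  -0.014 -1.   ] F [ 0.5 -0.6  0.1] w 0.599
```

View pics/m7.png

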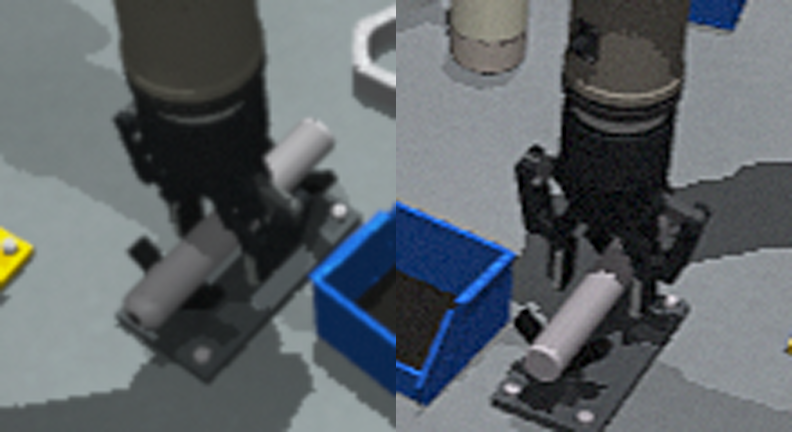

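Released, and the ram is lying in the Vs. Now I go straight up, slowly at first.

Request:
send_rows --motion "0 0 0.5 0.4 0.6 0 0.2; 0 0 1 0.4 0.6 0 0.2; 0 0 1.5 0 0 0 0.1; 0 0 2.5 0 0 0 0; 0 0 3.5 0 0 0 0; 0 0 4 0 0 0 0; 0 0 4 0 0 0 0; 0 0 2 0 0 0 0; 0 0 0 0 0 0 0; 0 0 0 0 0 0 0"

```text
t: 24.37
eef_pos: [0.4516, -0.0814, 0.2389]
tool_rot: [-0.003, 0.703, 0.711, -0.001]
contact_force: [-0.5, 0.5, -0.2]
gripper_width: 0.996
```

```bash
python3 look2.py n1; python3 - <<'E'
from h import *
for n in ["scene","side","wrist"]: cv2.imwrite(f"pics/n_{n}.png",read_camera(n)[:,:,::-1])
E
```

```text
t 24.37 p [ 0.4516 -0.0814  0.2389] ydir 0.62 z [-0.006  0.002 -1.   ] F [-0.5  0.5 -0.2] w 0.996
```

View pics/n1.png

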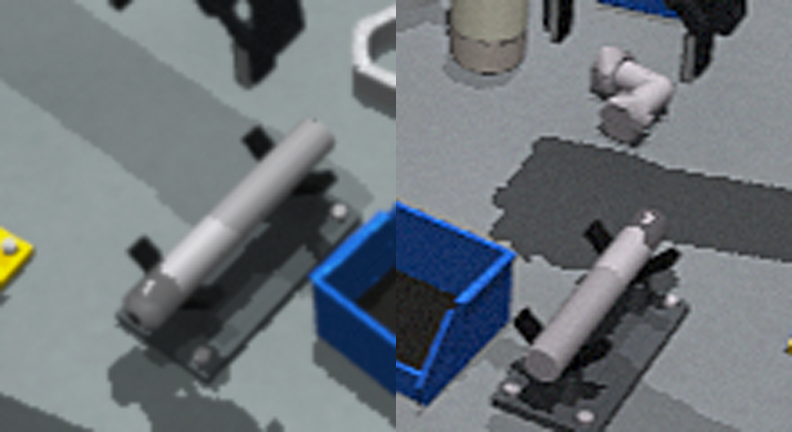

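View pics/n_wrist.png

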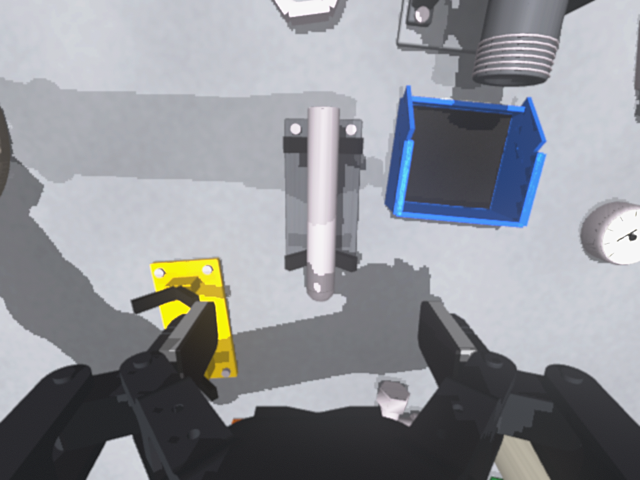

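View pics/n_side.png

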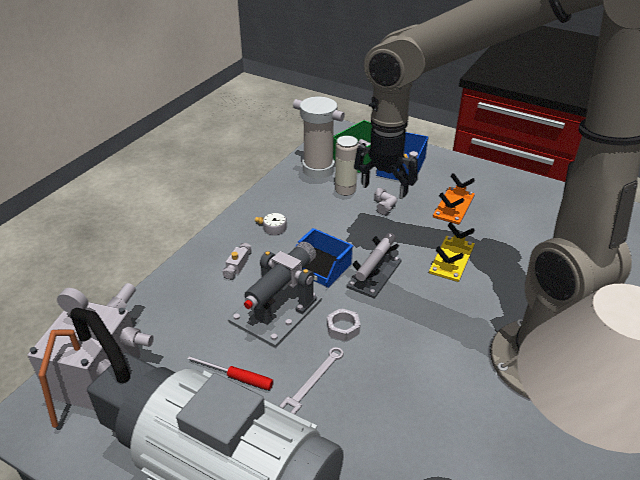

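```bash
python3 - <<'E'
from h import *
o,R=st();C=cam("wrist",o)
a=onz(C,[(322.5,108),(320,297)],.066);print("ram ends (wrist)",np.round(a,4),"mid",a.mean(0),"L",np.linalg.norm(a[0]-a[1]))
b=onz(C,[(294.5,129),(351.5,129)],.012);print("bolts",np.round(b,4))
v=onz(C,[(323.5,144),(320.5,260)],.068);print("V mids",np.round(v,4),v.mean(0))
Cs,Cd=cam("scene"),cam("side")
sc=lambda u,v:(200+u/3.6,195+v/3.6); sd=lambda u,v:(320+(u-396)/3.6,175+v/3.6)
print("nose",tri([Cs,Cd],[sc(140,308),sd(652,218)]),"tail",tri([Cs,Cd],[sc(322,131),sd(545,362)]))
a0=cv2.imread("pics/a_side.png");a1=cv2.imread("pics/n_side.png")
cv2.imwrite("pics/cmp.png",np.hstack([cv2.resize(x[240:350,220:325],None,fx=3.6,fy=3.6) for x in (a0,a1)]))
E
```

```text
t 24.62 p [ 0.4502 -0.0811  0.2364] ydir 0.65 z [-0.012  0.004 -1.   ] F [0.4 0.8 0.3] w 0.994
ram ends (wrist) [[ 0.4514  0.0168  0.066 ]
 [ 0.4518 -0.1597  0.066 ]] mid [ 0.45158509 -0.07144017  0.066     ] L 0.1764808507999729
bolts [[0.4233 0.0009 0.012 ]
 [0.4812 0.0016 0.012 ]]
V mids [[ 0.4527 -0.0126  0.068 ]
 [ 0.4517 -0.1198  0.068 ]] [ 0.45221816 -0.06620814  0.068     ]
nose [ 0.45031204 -0.15556579  0.06662347] tail [0.45045198 0.01790695 0.06428   ]
```

View pics/cmp.png

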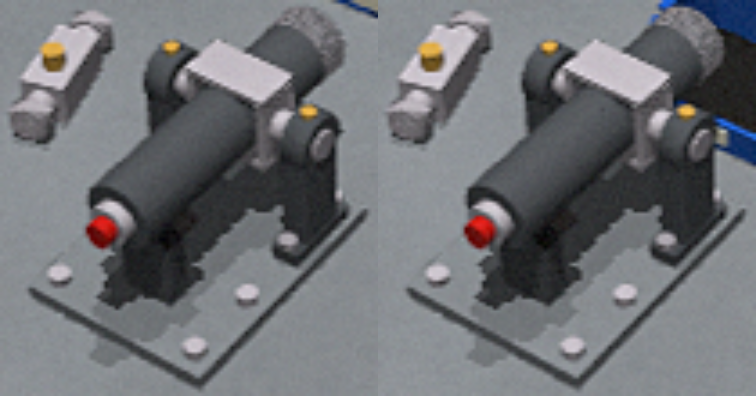

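The ram is centred within about 5 mm and the barrel looks the same as at the start (level). Handing in.

```bash
python3 -c "
from station import *
print(hand_in())"
```

```text
the job is handed in; nothing more can be done
None
```

The whole sequence ran and I handed the job in at about t = 24.6 s of the 64 s allowed. `hand_in` gave no verdict.

**What I did**
- **Bin:** I gripped its back wall and slid it square under the mouth. The measured lip was at stand x ≈ 0.078 m, y ≈ 0.001 m, and the bin was about 0.03 rad off square.
- **Barrel:** I pushed the mouth down to roughly 0.3 rad. The ram slid out about 110 mm until it met the bin's back wall. I then pressed the heel back into its saddle.
- **Ram:** I took its exposed part, drew it straight out and laid it in the black V rests.

**Last checks**
- **Ram:** its middle is about 5 mm off centre along the rests and about 1 mm off sideways. It is parallel to the Vs' line within about 0.02 rad, judged by eye and pixel measurement. The scene and side cameras put its ends at z ≈ 0.064 and 0.067 m. That is slightly above the 0.0618 m seat, and about what I expect from picking the end points by hand.
- **Barrel:** it matches its starting picture, so I take it as level.
- **Bin and other things:** the bin stands flat, the bystanders look unmoved in the side picture, and the gripper is clear of everything.

**What did not go cleanly**
- While I was seating the ram, the wrist force peaked at about 74 N (limit 120 N). The fingers were pressing the ram into the Vs at that moment.
- The bin slid back a few millimetres as the ram rose out of it.
- The wrist camera put the rests' middle about 2 to 4 mm from my first fit. I used the wrist reading to place the ram.

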